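# Draw the guide rail out of its covered holder and lay it in the cradle

## Robot

A 6-joint arm with a two-finger parallel gripper is mounted at the origin on the work surface. World frame = base frame: x ahead of the robot, y to its left, z up, the work surface at z = 0. Lengths are in m, angles in rad, forces in N, time in s.
With the tool pointing down it reaches from about 0.3 to 0.775 m from the base axis. Payload 14.6 kg.
Tool frame: the origin (TCP) lies at the very end of the fingers, on their centre line; the grasp point (between the pads) lies 19 mm behind it; z points along the fingers, y is the direction in which the jaws open and shut (so a half turn about z gives the same grasp; the last joint's range is limited). The gripper opens to 94 mm and grips with 3 to 60 N. Pads are 16 mm wide; open, the fingers measure 119 mm over their backs; the gripper's body (75 mm by 177 mm) begins 78 mm behind the grasp point.
Start: joints at [-1.336, 0.3, 1.521, -0, 1.321, -0.067], TCP at [0.163, -0.525, 0.205] pointing down, gripper open.
Joint ranges: [-3.03, 3.03], [-0.79, 2.21], [0.23, 2.52], [-1.04, 4.18], [0, 3.07], [-2.55, 2.55]. Speed limits (rad/s): [2.22, 2.22, 2.57, 3.14, 3.14, 3.14].

## Interface

Orientations are given as [roll, pitch, yaw] about the fixed x, y, z axes, in that order (R = Rz(yaw) Ry(pitch) Rx(roll)).
In Python, from station import ctrl, vision, ticket gives the robot as it stands.
- The arm moves only by the tool step_arm, never from a script. Its argument "steps" is a list of rows, each an object of numbers: "x", "y", "z": the shift along the tool's x, y, z in m; "ax", "ay", "az": the turn, a rotation vector about the tool's x, y, z in degrees; "claw": the finger opening in m, from 0 to 0.094. A call has 1 to 5 rows; each row shifts and turns the pose as measured when the row begins, along the tool's axes as they then stand; what a row does not reach is not made up. A row lasts 1/12 s, in which the tool goes at most 41.7 mm and 7.16 degrees, less where a joint would pass 70% of its speed; a pose out of reach is approached as far as the arm can. A call with a gripper value outside its range is refused whole. The fingers move at their own pace and stop on an object; "grip_force" is the grip in N (left out, the last holds). Time passes only in rows, so rows that do not move let the fingers close. It gives the time, the measured TCP pose, the force and the opening at its end, in the units of the state.
- ctrl.get_obs(): the state, without advancing time (a new reading comes with each control period).
- vision.camera(name): name is "side" or "top"; returns (picture, depth): 420x560x3 uint8, red, green, blue; 420x560 float32, m along the optical axis (not along the pixel's ray), 0 where there is no reading.
- vision.camera_params(name): a dict with "fov_y" (degrees; the focal length in pixels is half the picture's height over the tangent of half this angle, whatever the lens; pixels are square), "cx", "cy" (the principal point, pixels), "origin" and "attitude" of the camera in the world. Camera axes: x right, y up, looking along -z (the intrinsics and any distortion apply to the point x, -y, -z); pixel columns grow to the right and rows downward; lengths in m; the calibration is good to about 2 mm. A picture is of the moment at which its call begins. camera_params takes no time and is no camera call.
- ticket.hand_in(): hands the job in, once; it reports no verdict.
The state is a dict: "time_s": time; "qpos": joint angles; "joint_vel": joint speeds; "tau": joint torques, N m; "ee_pos": TCP position; "eef_rot": TCP orientation; "force": force on the tool from outside, world axes, zero at the start; "moment": the same for the moment, N m; "grip_width": finger opening in m.
Only numpy, scipy, OpenCV 4.12 (cv2) and the standard library are available. Lean on these libraries where they do the work, as an engineer would, in place of code of your own. Each camera call takes 0.05 s, during which the arm holds its last target.

## Task

Set the jar that blocks the way out upright on the table, well to one side of the rail's path. Then lift the open end of the aluminium rail over the holder's lip while its tail is still under the cover, draw it out endwise without forcing it against the holder, and lay it down flat in both troughs of the cradle, pushed up against the cradle's end stop, and let go. Do not disturb the board rack, the screwdriver or the bin.

Things in the scene. Friction and masses are not known exactly. Their poses are not given: they have to be found in the camera images.
- holder: Grey rail holder, fixed, yaw varies. Origin: on the table at the middle of the cover's mouth; local x runs along the rail into the cover, so the way out is -x. Base plate 6 mm thick, 70 wide, x = -91 to 135 mm. The rail's floor is 24 mm above the table: x = -82 to 0 an open rib 16 mm wide, free both sides down to the base plate; x = 0 to 126 (back wall) inside the cover. Rigid.
- rail: Aluminium extrusion, 200 mm long (local x), 24 mm wide (y), 14 mm high (z), 0.10 to 0.21 kg, centre of mass in the middle. Origin: centre of its underside. At the start it lies on the holder's floor, aligned with it: about 80 mm sticks out of the cover in the open part, the rest is under the cover, with 1 to 7 mm of play endwise between back wall and tail.
- rail_front (a point): Centre of the rail's open end face (local x = -100 mm, 7 mm above the underside), behind the lip at the start.
- rail_tail (a point): Centre of the rail's other end face (local x = +100 mm), deep in the cover at the start.
- cradle: Black cradle, two troughs on a steel base plate (216 x 70 x 6 mm), fixed, yaw varies. Origin: on the table midway between the troughs; local x along them. Trough floors 22 mm above the table, x = -95 to -40 and 40 to 95 mm; inside width 34, walls 4 thick, wall tops 34 above the table. The gap x = -40 to 40 is open down to the base plate, for fingers beside the rail's middle. +x end open.
- jar: Pale round jar with black lid, 52 mm across, 75 mm high, about 0.16 kg. Origin: centre of its underside. It stands on the table in front of the lip, about 142 mm from the holder's origin in the way out (local -x).
- board_rack: Bystander: black rack with upright green circuit boards, 130 x 100 x 90 mm. Origin: centre of its underside.
- screwdriver: Bystander: black screwdriver lying on the table, about 200 mm long.
- bin: Bystander: empty grey open bin 110 x 150 x 45 mm. Origin: centre of its underside.
- holder_lip (a point): Middle of the top edge of the upright steel lip at the holder's open end: x = -86 mm, 45 mm above the table, that is 21 mm above the rail's floor. The lip is 8 mm thick (x = -82 to -90) and 16 mm wide, narrower than the rail: fingers that hold the rail by its sides pass either side of it.
- holder_roof (a point): Underside of the cover's roof at its mouth (x = 0), 54 mm above the table; roof 4 mm thick, inside width 34 mm. Inside it is 30 mm high for the 14 mm rail: lifted level the rail rises only 16 mm, less than the lip. With its tail on the floor it tilts about 0.13 rad until it touches the roof here; its open end is then about 26 mm up.
- cradle_stop (a point): Face of the cradle's end stop, a steel plate 42 mm wide, top 44 mm above the table; this point is at cradle x = -100 mm, 29 mm above the table. A rail pushed against it is centred on the cradle's origin, underside 22 mm above the table. Rigid.
Things that resemble listed ones, but are neither listed nor needed, are in the scene too. Several things have the shape of the jar; the one meant has the colours described above.

How it is judged:
By the outcome, as a careful person would: the job done as asked, in the order asked, and still so for the second after the job is handed in, with the robot touching nothing.
It also fails if it takes over 61 s, if anything falls off the work surface, if the arm or the gripper's body presses on something with over 40 N, if the wrist force passes 120 N, or if a joint passes its speed limit or range.

## Working session

There is one attempt and no reset: what is moved stays moved. The work goes in short steps, Python scripts to look and compute and a tool call to move; the robot and the scene stay as the last step left them, time stands still between calls to the robot, and variables do not carry over. Pictures are saved under pics/ and viewed, and the job is handed in when it is done.

Besides the shell and the picture viewer there is one more tool, called after "Request:" by a JSON object that holds its "api" and its "payload", one argument or row to a line. step_arm: Moves the arm, as the interface text tells. Its arguments: {"type":"object","properties":{"steps":{"type":"array"},"grip_force":{"type":"number"}},"required":["steps"]}

```bash
ls; mkdir -p pics; python3 - <<'E'
from station import ctrl, vision, ticket
import cv2,numpy as np
for n in("top","side"):
    p,d=vision.camera(n); cv2.imwrite(f"pics/{n}0.png",p[:,:,::-1]); np.savez(f"{n}0.npz",p=p,d=d); print(n,vision.camera_params(n))
print(ctrl.get_obs())
E
```

```text
pics
top {'fov_y': 51.39889736440519, 'cx': 272.7716491393436, 'cy': 209.35182549057697, 'origin': array([ 0.33595021, -0.01459116,  1.31698918]), 'attitude': array([ 0.21022426, -0.00555619, -1.46577305])}
side {'fov_y': 44.72445350792249, 'cx': 272.3782468245705, 'cy': 212.66859192518046, 'origin': array([0.05599792, 0.80469095, 0.84601885]), 'attitude': array([ 0.9110213 , -0.01671425, -2.5330624 ])}
{'time_s': 0.1, 'qpos': array([-1.33560139e+00,  3.00427418e-01,  1.52152185e+00,  4.16670337e-05,
        1.32072892e+00, -6.65775554e-02]), 'joint_vel': array([-0.00265804, -0.00289492, -0.00214701,  0.00133451, -0.00235326,
       -0.00199665]), 'tau': array([ 1.93293331e-04, -5.32643867e+01, -3.53285015e+01,  7.09580421e-02,
        2.34709057e-02, -4.47587115e-05]), 'ee_pos': array([ 0.16342949, -0.52490167,  0.20493536]), 'eef_rot': array([-3.14051221e+00, -1.12489038e-04,  3.01762098e-01]), 'force': array([-0.19572425,  0.20934224,  0.08804843]), 'moment': array([ 0.03022229, -0.0205702 , -0.03286719]), 'grip_width': 0.09427243847644619}
```

View pics/top0.png

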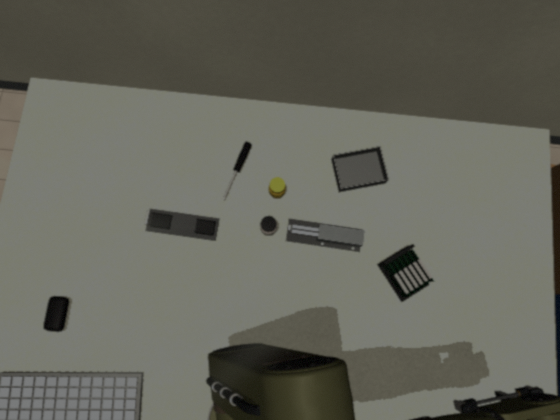

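View pics/side0.png

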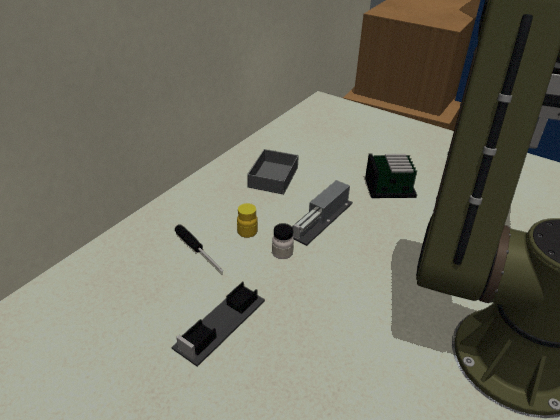

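The top view shows the pale jar with the black lid at about (269,225), the holder around (325,234), the cradle around (183,224) and the yellow decoy at (277,187). The side view shows the cradle's steel stop at about (186,341), the end nearest that camera. I'll enlarge both and compute positions.

```bash
cat > h.py <<'E'
import numpy as np,cv2
from scipy.spatial.transform import Rotation as Ro
from station import ctrl, vision, ticket
class Cam:
    def __init__(s,n):
        c=vision.camera_params(n); s.f=210/np.tan(np.radians(c['fov_y'])/2); s.cx=c['cx'];s.cy=c['cy'];s.o=np.array(c['origin']);s.R=Ro.from_euler('xyz',c['attitude']).as_matrix()
    def ray(s,u,v): return s.R@np.array([(u-s.cx)/s.f,-(v-s.cy)/s.f,-1.])
    def onz(s,u,v,z):
        r=s.ray(u,v); return s.o+r*(z-s.o[2])/r[2]
    def proj(s,P):
        q=s.R.T@(np.array(P)-s.o); return s.cx-s.f*q[0]/q[2], s.cy+s.f*q[1]/q[2]
    def cloud(s,d):
        v,u=np.mgrid[:d.shape[0],:d.shape[1]]
        c=np.stack([(u-s.cx)/s.f*d,-(v-s.cy)/s.f*d,-d],-1); return c@s.R.T+s.o
def shot(n,name):
    p,d=vision.camera(n); cv2.imwrite(f"pics/{name}.png",p[:,:,::-1]); np.savez(f"{name}.npz",p=p,d=d); return p,d
def crop(p,u0,u1,v0,v1,k,name):
    cv2.imwrite(f"pics/{name}.png",cv2.resize(p[v0:v1,u0:u1,::-1],None,fx=k,fy=k,interpolation=cv2.INTER_CUBIC))
E
python3 - <<'E'
from h import *
p=np.load('top0.npz')['p'];d=np.load('top0.npz')['d']
b=np.clip(p.astype(float)*1.6,0,255).astype(np.uint8)
crop(b,135,285,180,260,5,'t0c1'); crop(b,255,385,180,270,6,'t0c2')
T=Cam('top'); C=T.cloud(d); 
for u,v in [(100,150),(250,280),(450,150),(269,225),(340,235),(160,215)]: print(u,v,C[v,u])
s=np.load('side0.npz');C2=Cam('side').cloud(s['d'])
for u,v in [(100,300),(300,300),(283,230),(200,350)]: print(u,v,C2[v,u])
crop(np.clip(s['p']*1.6,0,255).astype(np.uint8),160,360,170,370,3,'s0c')
E
```

```text
100 150 [0.74891718 0.5717344  0.00182864]
250 280 [0.39463142 0.05240592 0.00254619]
450 150 [ 0.86610499 -0.53143856  0.00550216]
269 225 [0.55283557 0.01228027 0.07661364]
340 235 [ 0.54833441 -0.19614852  0.05941202]
160 215 [0.55772702 0.34376575 0.0237421 ]
100 300 [ 0.79643649  0.38149038 -0.00139573]
300 300 [ 0.43896617  0.12265283 -0.00277766]
283 230 [0.55345444 0.02449163 0.07771077]
200 350 [0.52232304 0.36114423 0.01126004]
```

View pics/t0c1.png

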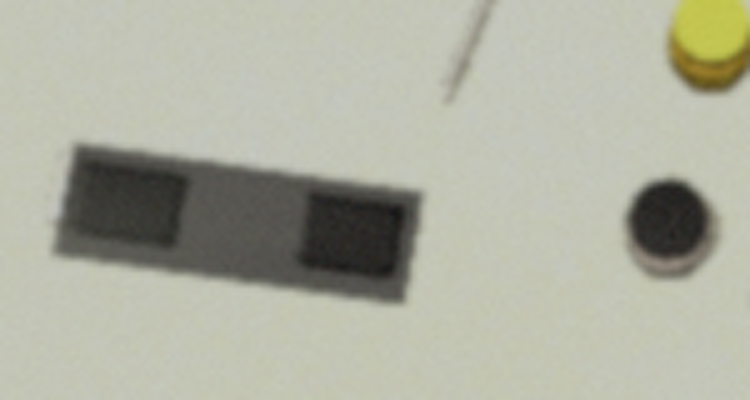

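View pics/t0c2.png

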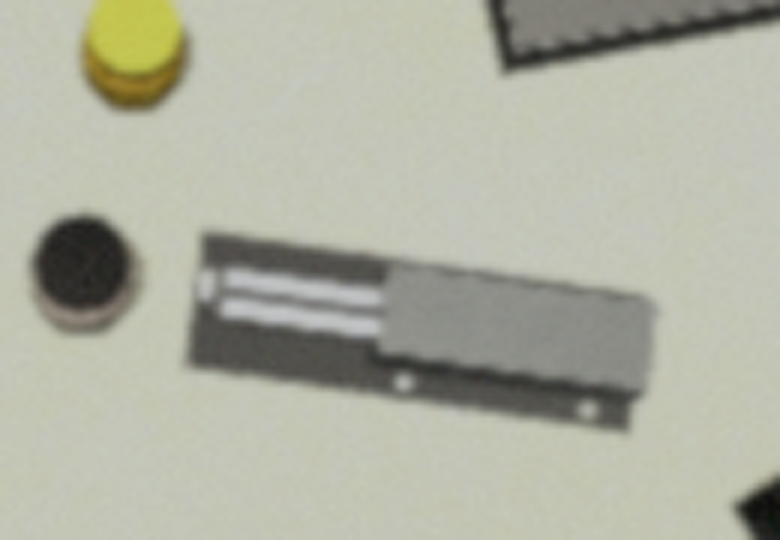

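View pics/s0c.png

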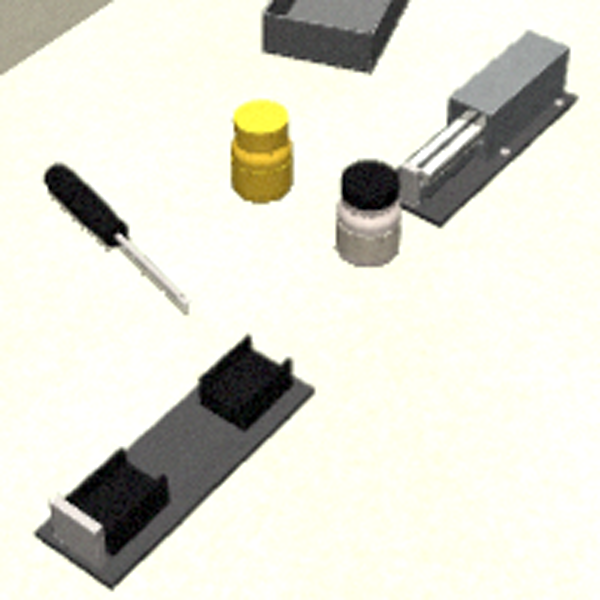

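```bash
cat > m.py <<'E'
from h import *
def outline(p,box,th,k=8):
    u0,u1,v0,v1=box
    g=cv2.GaussianBlur(cv2.cvtColor(p,cv2.COLOR_RGB2GRAY)[v0:v1,u0:u1],(0,0),0.7)
    g=cv2.resize(g,None,fx=k,fy=k,interpolation=cv2.INTER_CUBIC)
    c,_=cv2.findContours((g<th).astype(np.uint8),cv2.RETR_EXTERNAL,cv2.CHAIN_APPROX_NONE)
    c=max(c,key=cv2.contourArea)[:,0,:].astype(float)
    return (c+.5)/k-.5+[u0,v0]
def edge(T,c,a,b,z):
    # points of contour near segment a-b (pixels), middle 84%, line on plane z
    a=np.array(a,float);b=np.array(b,float);L=np.linalg.norm(b-a);t=(b-a)/L;n=np.array([-t[1],t[0]])
    s=(c-a)@t/L; dd=(c-a)@n; m=(s>.08)&(s<.92)&(abs(dd)<1.5)
    P=np.array([T.onz(*q,z)[:2] for q in c[m]],np.float32)
    l=cv2.fitLine(P,cv2.DIST_HUBER,0,.01,.01).ravel(); r=np.abs((P-l[2:])@[-l[1],l[0]])
    return l, r.mean(), m.sum()
def inter(l,m):
    A=np.array([[l[0],-m[0]],[l[1],-m[1]]]); t=np.linalg.solve(A,m[2:]-l[2:]); return l[2:]+t[0]*l[:2]
E
python3 - <<'E'
from m import *
T=Cam('top');p=np.load('top0.npz')['p']
g=cv2.cvtColor(p,cv2.COLOR_RGB2GRAY);print(g[200,150:160],g[225,180:200:3],g[240,290:310:3], g[215,330:345:3])
f=lambda q,k,u,v:((q[0]+.5)/k-.5+u,(q[1]+.5)/k-.5+v)
# cradle
c=outline(p,(135,235,190,255),100)
K=[f(q,5,135,180) for q in [(73,144),(422,191),(404,302),(54,253)]]
E=[edge(T,c,K[i],K[(i+1)%4],.006) for i in range(4)]
for e in E: print(e, np.degrees(np.arctan2(e[0][1],e[0][0])))
X=[inter(E[i-1][0],E[i][0]) for i in range(4)]; print(np.array(X),[np.linalg.norm(X[i]-X[i-1]) for i in range(4)],np.mean(X,0))
c=outline(p,(278,385,205,262),100)
K=[f(q,6,255,180) for q in [(203,232),(190,366),(630,432)]]
e1=edge(T,c,K[0],K[1],.006);e2=edge(T,c,K[1],K[2],.006);e3=edge(T,c,K[0],f((380,260),6,255,180),.006)
for e in (e1,e2,e3): print(e, np.degrees(np.arctan2(e[0][1],e[0][0])))
a=inter(e3[0],e1[0]);b=inter(e1[0],e2[0]);print(a,b,np.linalg.norm(a-b))
# lip, roof check
for nm,q,z in [('lip',(206,286),.045),('fr',(222,278),.038),('fr2',(222,308),.038),('roofa',(386,262),.058),('roofb',(378,353),.058),('jar lid',(82,264),.075)]: print(nm,T.onz(*f(q,6,255,180),z))
S=Cam('side')
fs=lambda q:f(q,3,160,170)
for nm,q,z in [('stop tl',(52,496),.044),('stop tr',(104,528),.044),('plate br',(313,388),.006),('plate bl',(110,588),.006),('plate tl',(37,537),.006),('roofnear l',(449,100),.058),('roofnear r',(490,120),.058),('holder corner',(442,225),.006),('jarlid',(370,176),.075)]: print(nm,S.onz(*fs(q),z))
E
```

```text
[122 122 121 121 122 122 122 123 122 122] [55 54 54 52 53 45 29] [55 52 50 50 51 50 51] [124 122 123 121 122]
(array([0.03756708, 0.9992941 , 0.5757442 , 0.26941732], dtype=float32), np.float32(0.00024309843), np.int64(469)) 87.84705
(array([ 0.99921405, -0.03963963,  0.5414136 ,  0.16710556], dtype=float32), np.float32(0.00037268648), np.int64(149)) -2.2717786
(array([0.03794577, 0.9992798 , 0.5043056 , 0.29902136], dtype=float32), np.float32(0.00015833508), np.int64(470)) 87.82534
(array([ 0.99948645, -0.03204497,  0.54745185,  0.38652384], dtype=float32), np.float32(0.00027860294), np.int64(146)) -1.836356
[[0.58010733 0.38547686]
 [0.57185256 0.16589803]
 [0.4993597  0.16877387]
 [0.5076768  0.38779908]] [np.float32(0.07246777), np.float32(0.21973394), np.float32(0.07254989), np.float32(0.21918307)] [0.5397491  0.27698696]
(array([ 0.998605  , -0.05280204,  0.54877746, -0.04036648], dtype=float32), np.float32(0.0009976513), np.int64(140)) -3.0267413
(array([ 0.0421986 ,  0.99910927,  0.5167318 , -0.15472205], dtype=float32), np.float32(0.00017577718), np.int64(493)) 87.581474
(ar
[... 153 characters left out ...]
0.5216224  -0.03893063] 0.07286813
lip [ 0.55788169 -0.04628436  0.045     ]
fr [ 0.56394218 -0.05395552  0.038     ]
fr2 [ 0.54896609 -0.05539804  0.038     ]
roofa [ 0.57675204 -0.13229312  0.058     ]
roofb [ 0.53165104 -0.13214721  0.058     ]
jar lid [0.55701939 0.01491355 0.075     ]
stop tl [0.56391543 0.37780618 0.044     ]
stop tr [0.51947966 0.37724664 0.044     ]
plate br [0.50107359 0.17362738 0.006     ]
plate bl [0.50672274 0.39014725 0.006     ]
plate tl [0.57260084 0.38827649 0.006     ]
roofnear l [ 0.57202715 -0.12626867  0.058     ]
roofnear r [ 0.52896483 -0.12259579  0.058     ]
holder corner [ 0.51967549 -0.03611879  0.006     ]
jarlid [0.55866003 0.01660873 0.075     ]
```

```bash
python3 - <<'E'
from m import *
T=Cam('top');S=Cam('side');a=np.load('top0.npz');b=np.load('side0.npz')
for n,c,im in(('top',T,a),('side',S,b)):
    C=c.cloud(im['d']);p=im['p'].astype(int)
    y=(p[...,0]>p[...,2]+40)&(p[...,0]>80)&(C[...,2]>.06)&(C[...,2]<.09)&(abs(C[...,1])<.3)
    print(n,'yellow',C[y].mean(0),C[y].min(0),C[y].max(0))
    j=(p.max(-1)<70)&(C[...,2]>.068)&(C[...,2]<.085)&(abs(C[...,1]-.015)<.04)&(abs(C[...,0]-.555)<.04)
    q=C[j];print('jarlid',j.sum(),np.median(q,0),(q.min(0)+q.max(0))/2,q.max(0)-q.min(0))
    k=(C[...,2]>.015)&(C[...,2]<.05)&(abs(C[...,1]-.15)<.13)&(C[...,0]>.6)&(C[...,0]<.85)
    print('scr',k.sum(),C[k].min(0) if k.any() else '',C[k].max(0) if k.any() else '')
    # lid circle by mask on plane
    v,u=np.nonzero(j);P=np.array([c.onz(x,yy,.075)[:2] for x,yy in zip(u,v)],np.float32);print('circ',cv2.minEnclosingCircle(P),P.mean(0))
print(T.onz(226,198,.005))
E
```

```text
top yellow [0.67528723 0.00246689 0.0756263 ] [ 0.65271152 -0.01947786  0.06339904] [0.69869386 0.02505591 0.08243464]
jarlid 191 [0.55700527 0.01546967 0.07620614] [0.55772227 0.01572339 0.07562606] [0.04505369 0.04188335 0.01304417]
scr 302 [0.62901775 0.02051547 0.01508922] [0.8194429  0.16287981 0.04906996]
circ ((0.5573506951332092, 0.014879843220114708), 0.02348089963197708) [0.557346   0.01559882]
side yellow [0.6731484  0.00821386 0.07186216] [ 0.65193803 -0.02001955  0.06011997] [0.69877872 0.0287196  0.07763411]
jarlid 214 [0.55567224 0.02111072 0.07363478] [0.55767003 0.01835631 0.0729583 ] [0.04408689 0.04765108 0.00979879]
scr 438 [0.62849785 0.02001858 0.01500371] [0.82128075 0.16385729 0.04990431]
circ ((0.5542430877685547, 0.022427815943956375), 0.025757618248462677) [0.55490416 0.02238361]
[0.63547027 0.1549637  0.005     ]
```

Request:
{"api": "step_arm", "payload": {
  "steps": [
    {"x":0.032,"y":-0.024,"z":0,"az":-7,"claw":0.09},
    {"x":0.035,"y":-0.02,"az":-7,"claw":0.09},
    {"x":0.037,"y":-0.015,"az":-7,"claw":0.09},
    {"x":0.038,"y":-0.011,"az":-7,"claw":0.09},
    {"x":0.039,"y":-0.006,"az":-7,"claw":0.09}
  ],
  "grip_force": 20
}}

```text
validation failed for argument at $.st...
```

Request:
{"api": "step_arm", "payload": {
  "steps": [
    {"x":0.032,"y":-0.024,"z":0.0,"ax":0.0,"ay":0.0,"az":-7.0,"claw":0.09},
    {"x":0.035,"y":-0.02,"z":0.0,"ax":0.0,"ay":0.0,"az":-7.0,"claw":0.09},
    {"x":0.037,"y":-0.015,"z":0.0,"ax":0.0,"ay":0.0,"az":-7.0,"claw":0.09},
    {"x":0.038,"y":-0.011,"z":0.0,"ax":0.0,"ay":0.0,"az":-7.0,"claw":0.09},
    {"x":0.039,"y":-0.006,"z":0.0,"ax":0.0,"ay":0.0,"az":-7.0,"claw":0.09}
  ],
  "grip_force": 20
}}

```text
time_s: 0.52
ee_pos: [0.2793, -0.3607, 0.2021]
eef_rot: [-3.137, -0.002, 0.921]
force: [0.2, -0.7, 0.9]
grip_width: 0.0901
```

Request:
{"api": "step_arm", "payload": {
  "steps": [
    {"x":0.04,"y":0.0,"z":0.0,"ax":0.0,"ay":0.0,"az":-7.0,"claw":0.09},
    {"x":0.04,"y":0.004,"z":0.0,"ax":0.0,"ay":0.0,"az":-7.0,"claw":0.09},
    {"x":0.039,"y":0.009,"z":0.0,"ax":0.0,"ay":0.0,"az":-7.0,"claw":0.09},
    {"x":0.037,"y":0.014,"z":0.0,"ax":0.0,"ay":0.0,"az":-7.0,"claw":0.09},
    {"x":0.036,"y":0.018,"z":0.0,"ax":0.0,"ay":0.0,"az":-7.0,"claw":0.09}
  ]
}}

```text
time_s: 0.93
ee_pos: [0.3993, -0.1905, 0.2022]
eef_rot: [-3.139, -0.005, 1.547]
force: [0.5, 0.2, 0.8]
grip_width: 0.09
```

Request:
{"api": "step_arm", "payload": {
  "steps": [
    {"x":0.032,"y":0.024,"z":0.0,"ax":0.0,"ay":0.0,"az":0.0,"claw":0.09},
    {"x":0.032,"y":0.024,"z":0.0,"ax":0.0,"ay":0.0,"az":0.0,"claw":0.09},
    {"x":0.032,"y":0.024,"z":0.0,"ax":0.0,"ay":0.0,"az":0.0,"claw":0.09},
    {"x":0.032,"y":0.024,"z":0.0,"ax":0.0,"ay":0.0,"az":0.0,"claw":0.09},
    {"x":0.032,"y":0.024,"z":0.0,"ax":0.0,"ay":0.0,"az":0.0,"claw":0.09}
  ]
}}

```text
time_s: 1.35
ee_pos: [0.5244, -0.0236, 0.2024]
eef_rot: [-3.138, -0.005, 1.557]
force: [0.7, -0.7, -0.5]
grip_width: 0.0903
```

Request:
{"api": "step_arm", "payload": {
  "steps": [
    {"x":0.02,"y":0.016,"z":0.0,"ax":0.0,"ay":0.0,"az":0.0,"claw":0.09},
    {"x":0.02,"y":0.016,"z":0.0,"ax":0.0,"ay":0.0,"az":1.5,"claw":0.09},
    {"x":0.0,"y":0.0,"z":0.02,"ax":0.0,"ay":0.0,"az":0.0,"claw":0.09},
    {"x":0.0,"y":0.0,"z":0.04,"ax":0.0,"ay":0.0,"az":0.0,"claw":0.09},
    {"x":0.0,"y":0.0,"z":0.03,"ax":0.0,"ay":0.0,"az":0.0,"claw":0.09}
  ]
}}

```text
time_s: 1.77
ee_pos: [0.5636, 0.027, 0.1137]
eef_rot: [3.136, -0.006, 1.539]
force: [0.5, -0.8, -0.8]
grip_width: 0.0899
```

```bash
python3 - <<'E'
from h import *
p,d=shot('side','s1'); crop(np.clip(p*1.5,0,255).astype(np.uint8),180,340,120,280,5,'s1c')
print(ctrl.get_obs()['ee_pos'])
E
```

```text
[0.56129784 0.02684351 0.10832469]
```

View pics/s1c.png

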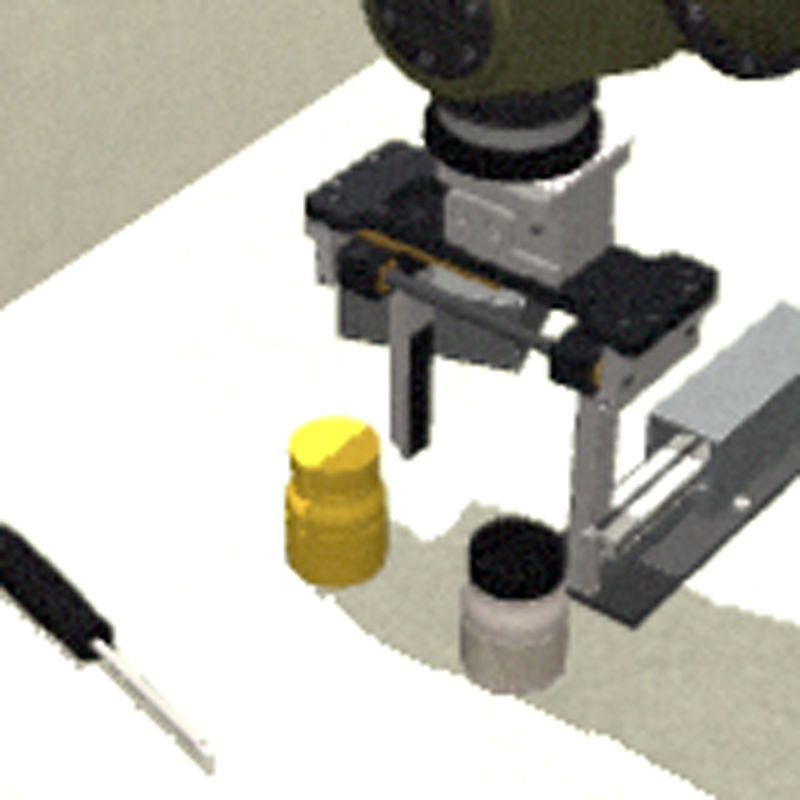

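The side view shows the open gripper above the pale jar. The fingertips are at crop (410,457) and (590,595), and the jar lid is at crop (517,555). I'll compare the fingertips with the projected TCP.

```bash
python3 - <<'E'
from h import *
o=ctrl.get_obs();R=Ro.from_euler('xyz',o['eef_rot']).as_matrix();S=Cam('side');print(o['ee_pos'],R[:,1],R[:,2])
for sx in(-1,1):
  for s in (-1,1):
    for w in(.045,.0575):
      for h in (.007,):
        u,v=S.proj(o['ee_pos']+R[:,1]*w*s+R[:,0]*.008*sx); print(s,w,sx,(u+.5-180)*5-.5,(v+.5-120)*5-.5)
E
```

```text
[0.56129784 0.02684351 0.10832469] [ 0.99947658 -0.03229918 -0.0018249 ] [-0.00163985  0.00575455 -0.9999821 ]
-1 0.045 -1 591.7942378845102 526.5110101643904
-1 0.0575 -1 614.4149883080986 537.1174996494797
1 0.045 -1 435.3391407722462 453.15184606347543
1 0.0575 -1 414.46096596387133 443.3624209813631
-1 0.045 1 571.8678413832281 543.9307427707761
-1 0.0575 1 594.5899035969968 554.7197365653356
1 0.045 1 414.7672299462867 469.33550990993353
1 0.0575 1 393.8102063729691 459.38459985794236
```

Request:
{"api": "step_arm", "payload": {
  "steps": [
    {"x":-0.01,"y":-0.004,"z":0.0,"ax":-0.1,"ay":-0.3,"az":0.0,"claw":0.09},
    {"x":0.0,"y":0.0,"z":0.025,"ax":0.0,"ay":0.0,"az":0.0,"claw":0.09},
    {"x":0.0,"y":0.0,"z":0.03,"ax":0.0,"ay":0.0,"az":0.0,"claw":0.09},
    {"x":0.0,"y":0.0,"z":0.025,"ax":0.0,"ay":0.0,"az":0.0,"claw":0.09},
    {"x":0.0,"y":0.0,"z":0.005,"ax":0.0,"ay":0.0,"az":0.0,"claw":0.09}
  ]
}}

```text
time_s: 2.23
ee_pos: [0.5578, 0.0135, 0.0261]
eef_rot: [3.137, 0.001, 1.538]
force: [-0.6, 0.2, -0.5]
grip_width: 0.0899
```

Request:
{"api": "step_arm", "payload": {
  "steps": [
    {"x":0.003,"y":0.0,"z":0.006,"ax":0.0,"ay":0.0,"az":0.0,"claw":0.09},
    {"x":0.0,"y":0.0,"z":0.0,"ax":0.0,"ay":0.0,"az":0.0,"claw":0.045},
    {"x":0.0,"y":0.0,"z":0.0,"ax":0.0,"ay":0.0,"az":0.0,"claw":0.045},
    {"x":0.0,"y":0.0,"z":0.0,"ax":0.0,"ay":0.0,"az":0.0,"claw":0.045},
    {"x":0.0,"y":0.0,"z":0.0,"ax":0.0,"ay":0.0,"az":0.0,"claw":0.045}
  ],
  "grip_force": 20
}}

```text
time_s: 2.65
ee_pos: [0.5606, 0.0151, 0.0265]
eef_rot: [3.131, 0.002, 1.537]
force: [-0.3, 0.1, 0.5]
grip_width: 0.0664
```

Request:
{"api": "step_arm", "payload": {
  "steps": [
    {"x":0.0,"y":0.0,"z":0.005,"ax":0.0,"ay":0.0,"az":0.0,"claw":0.045},
    {"x":0.0,"y":0.0,"z":0.0,"ax":0.0,"ay":0.0,"az":0.0,"claw":0.045},
    {"x":0.0,"y":0.0,"z":0.0,"ax":0.0,"ay":0.0,"az":0.0,"claw":0.045},
    {"x":0.0,"y":0.0,"z":0.0,"ax":0.0,"ay":0.0,"az":0.0,"claw":0.045},
    {"x":0.0,"y":0.0,"z":0.0,"ax":0.0,"ay":0.0,"az":0.0,"claw":0.045}
  ]
}}

```text
time_s: 3.07
ee_pos: [0.5615, 0.015, 0.0231]
eef_rot: [3.128, 0.002, 1.537]
force: [-0.1, 0.3, -1.0]
grip_width: 0.0517
```

Request:
{"api": "step_arm", "payload": {
  "steps": [
    {"x":0.0,"y":0.0,"z":-0.015,"ax":0.0,"ay":0.0,"az":0.0,"claw":0.045},
    {"x":0.0,"y":0.0,"z":-0.02,"ax":0.0,"ay":0.0,"az":0.0,"claw":0.045},
    {"x":0.005,"y":-0.02,"z":0.0,"ax":0.0,"ay":0.0,"az":0.0,"claw":0.045},
    {"x":0.005,"y":-0.03,"z":0.0,"ax":0.0,"ay":0.0,"az":0.0,"claw":0.045},
    {"x":0.005,"y":-0.035,"z":0.0,"ax":0.0,"ay":0.0,"az":0.0,"claw":0.045}
  ]
}}

```text
time_s: 3.48
ee_pos: [0.4774, 0.0325, 0.0573]
eef_rot: [3.128, 0.002, 1.536]
force: [1.1, -0.5, -0.4]
grip_width: 0.0511
```

Request:
{"api": "step_arm", "payload": {
  "steps": [
    {"x":0.005,"y":-0.035,"z":0.0,"ax":0.0,"ay":0.0,"az":0.0,"claw":0.045},
    {"x":0.005,"y":-0.025,"z":0.0,"ax":0.0,"ay":0.0,"az":0.0,"claw":0.045},
    {"x":0.005,"y":-0.01,"z":0.0,"ax":0.0,"ay":0.0,"az":0.0,"claw":0.045},
    {"x":0.0,"y":0.0,"z":0.0,"ax":0.0,"ay":0.0,"az":0.0,"claw":0.045},
    {"x":0.0,"y":0.0,"z":0.0,"ax":0.0,"ay":0.0,"az":0.0,"claw":0.045}
  ]
}}

```text
time_s: 3.9
ee_pos: [0.3989, 0.0512, 0.0555]
eef_rot: [3.131, 0.002, 1.537]
force: [-0.8, -1.2, -1.0]
grip_width: 0.0517
```

Request:
{"api": "step_arm", "payload": {
  "steps": [
    {"x":0.0,"y":0.0,"z":0.014,"ax":0.0,"ay":0.0,"az":0.0,"claw":0.045},
    {"x":0.0,"y":0.0,"z":0.01,"ax":0.0,"ay":0.0,"az":0.0,"claw":0.045},
    {"x":0.0,"y":0.0,"z":0.004,"ax":0.0,"ay":0.0,"az":0.0,"claw":0.045},
    {"x":0.0,"y":0.0,"z":0.0,"ax":0.0,"ay":0.0,"az":0.0,"claw":0.045},
    {"x":0.0,"y":0.0,"z":0.0,"ax":0.0,"ay":0.0,"az":0.0,"claw":0.045}
  ]
}}

```text
time_s: 4.32
ee_pos: [0.4035, 0.0503, 0.0274]
eef_rot: [3.128, 0.002, 1.537]
force: [0.6, -0.6, -2.2]
grip_width: 0.0518
```

Request:
{"api": "step_arm", "payload": {
  "steps": [
    {"x":0.0,"y":0.0,"z":0.003,"ax":0.0,"ay":0.0,"az":0.0,"claw":0.045},
    {"x":0.0,"y":0.0,"z":0.001,"ax":0.0,"ay":0.0,"az":0.0,"claw":0.045},
    {"x":0.0,"y":0.0,"z":0.0,"ax":0.0,"ay":0.0,"az":0.0,"claw":0.045}
  ]
}}

```text
time_s: 4.57
ee_pos: [0.4048, 0.05, 0.0238]
eef_rot: [3.127, 0.002, 1.536]
force: [0.0, -0.1, -2.5]
grip_width: 0.0514
```

Request:
{"api": "step_arm", "payload": {
  "steps": [
    {"x":0.0,"y":0.0,"z":0.001,"ax":0.0,"ay":0.0,"az":0.0,"claw":0.045},
    {"x":0.0,"y":0.0,"z":0.0,"ax":0.0,"ay":0.0,"az":0.0,"claw":0.07},
    {"x":0.0,"y":0.0,"z":0.0,"ax":0.0,"ay":0.0,"az":0.0,"claw":0.09},
    {"x":0.0,"y":0.0,"z":0.0,"ax":0.0,"ay":0.0,"az":0.0,"claw":0.09},
    {"x":0.0,"y":0.0,"z":0.0,"ax":0.0,"ay":0.0,"az":0.0,"claw":0.09}
  ]
}}

```text
time_s: 4.98
ee_pos: [0.4056, 0.0501, 0.0237]
eef_rot: [3.124, 0.002, 1.536]
force: [0.2, -0.4, -0.4]
grip_width: 0.0748
```

Request:
{"api": "step_arm", "payload": {
  "steps": [
    {"x":0.0,"y":0.0,"z":-0.005,"ax":0.0,"ay":0.0,"az":0.0,"claw":0.09},
    {"x":0.0,"y":0.0,"z":-0.03,"ax":0.0,"ay":0.0,"az":0.0,"claw":0.09},
    {"x":0.0,"y":0.0,"z":-0.04,"ax":0.0,"ay":0.0,"az":0.0,"claw":0.09},
    {"x":0.0,"y":0.0,"z":-0.04,"ax":0.5,"ay":0.0,"az":0.0,"claw":0.09},
    {"x":0.0,"y":0.0,"z":-0.01,"ax":0.5,"ay":0.0,"az":0.0,"claw":0.09}
  ]
}}

```text
time_s: 5.4
ee_pos: [0.401, 0.0503, 0.1526]
eef_rot: [-3.134, 0.002, 1.536]
force: [1.0, 0.6, -0.3]
grip_width: 0.0899
```

```bash
python3 - <<'E'
from h import *
p,d=shot('side','s2'); crop(np.clip(p*1.5,0,255).astype(np.uint8),160,420,170,370,3,'s2c')
p,d=shot('top','t2'); crop(np.clip(p*1.5,0,255).astype(np.uint8),205,385,170,320,4,'t2c')
print(ctrl.get_obs()['ee_pos'],ctrl.get_obs()['eef_rot'])
E
```

```text
[0.40071225 0.05026208 0.14970094] [-3.13220201e+00  2.39087026e-03  1.53618264e+00]
```

View pics/s2c.png

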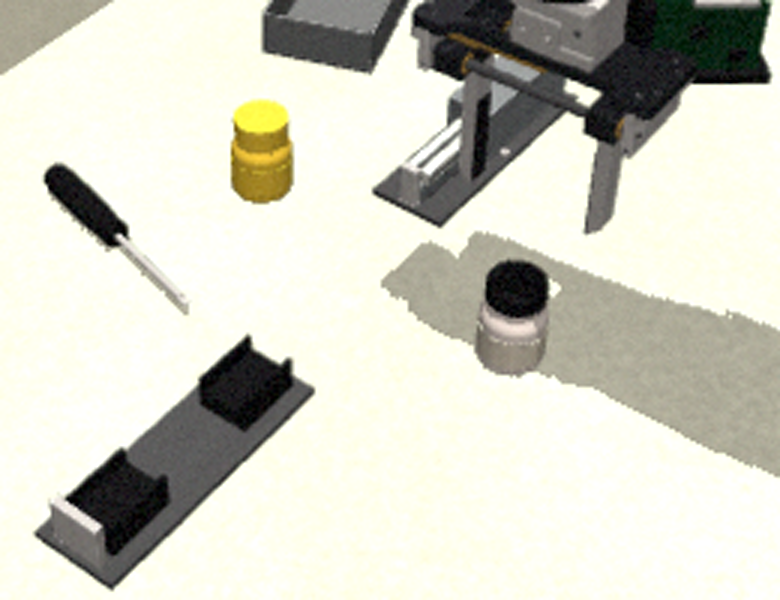

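View pics/t2c.png

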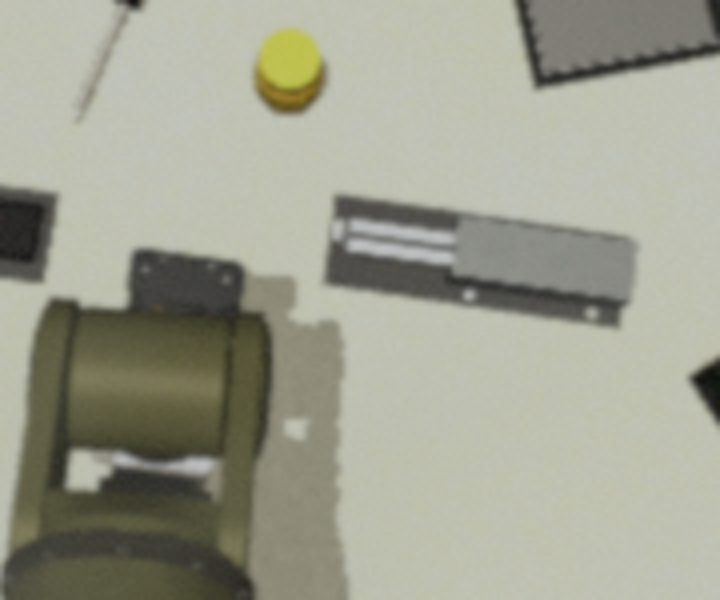

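The jar stands upright in its new place, with its lid at crop (517,285) in the side view. The holder and rail are undisturbed. The jar's position is known from the grasp, so I'll use it to check the camera against the arm.

```bash
python3 - <<'E'
from m import *
S=Cam('side');T=Cam('top')
b=np.load('s2.npz');C=S.cloud(b['d']);p=b['p'].astype(int)
j=(p.max(-1)<70)&(C[...,2]>.066)&(C[...,2]<.085)&(abs(C[...,1]-.05)<.05)&(abs(C[...,0]-.4)<.05)
v,u=np.nonzero(j);P=np.array([S.onz(x,yy,.075)[:2] for x,yy in zip(u,v)],np.float32)
print('jar',P.mean(0),(P.min(0)+P.max(0))/2, np.ptp(P,0),cv2.minEnclosingCircle(P))
# upper lid ellipse from side before/after same method
b0=np.load('side0.npz');C0=S.cloud(b0['d']);p0=b0['p'].astype(int)
j=(p0.max(-1)<70)&(C0[...,2]>.066)&(C0[...,2]<.085)&(abs(C0[...,1]-.02)<.05)&(abs(C0[...,0]-.555)<.05)
v,u=np.nonzero(j);P0=np.array([S.onz(x,yy,.075)[:2] for x,yy in zip(u,v)],np.float32)
print('jar0',P0.mean(0),P0.mean(0)-P.mean(0))
# right finger tip predicted
o=ctrl.get_obs();R=Ro.from_euler('xyz',o['eef_rot']).as_matrix()
for s in(-1,1):
  for w in(.045,.0575):
    for sx in(-1,1):
      u,v=S.proj(o['ee_pos']+R[:,1]*w*s+R[:,0]*.008*sx);print(s,w,sx,(u-160)*3,(v-170)*3)
      u,v=T.proj(o['ee_pos']+R[:,1]*w*s+R[:,0]*.008*sx)
crop(b['p'],320,375,190,260,10,'s2f')
E
```

```text
jar [0.40229943 0.05652816] [0.40205055 0.05617771] [0.04783544 0.05179378] ((0.40093615651130676, 0.05635856091976166), 0.026973368600010872)
jar0 [0.55424684 0.02307122] [ 0.15194741 -0.03345694]
-1 0.045 -1 594.441747777696 221.71386966736483
-1 0.045 1 582.9101510761702 233.96599746341127
-1 0.0575 -1 610.4580048755357 228.99111157399295
-1 0.0575 1 599.0179430139193 241.3838546140983
1 0.045 -1 484.1930674555077 171.62062305612517
1 0.045 1 472.07908112589547 182.92678315482203
1 0.0575 -1 469.5501637901566 164.9673861895297
1 0.0575 1 457.36508897542853 176.1507897529758
```

View pics/s2f.png

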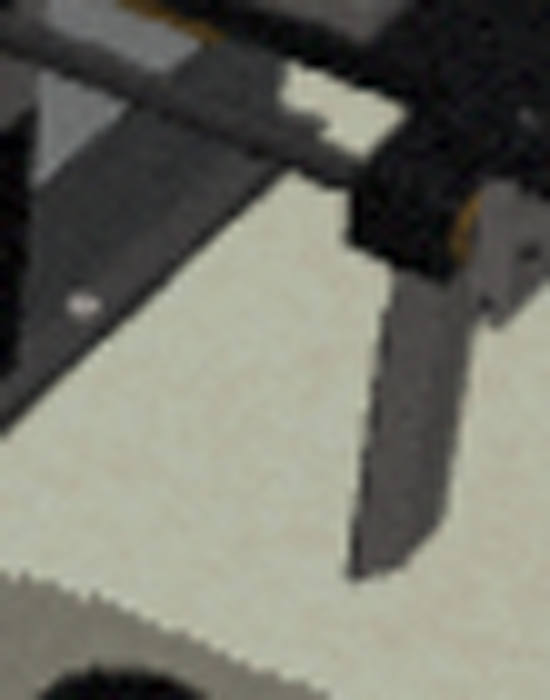

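Request:
{"api": "step_arm", "payload": {
  "steps": [
    {"x":-0.026,"y":0.0265,"z":0.0,"ax":-0.5,"ay":0.1,"az":0.0,"claw":0.06},
    {"x":-0.026,"y":0.0265,"z":0.0,"ax":0.0,"ay":0.0,"az":0.4,"claw":0.06},
    {"x":-0.026,"y":0.0265,"z":0.0,"ax":0.0,"ay":0.0,"az":0.0,"claw":0.06},
    {"x":-0.026,"y":0.0265,"z":0.0,"ax":0.0,"ay":0.0,"az":0.0,"claw":0.06},
    {"x":-0.026,"y":0.0265,"z":0.0,"ax":0.0,"ay":0.0,"az":0.0,"claw":0.06}
  ]
}}

```text
time_s: 5.92
ee_pos: [0.5284, -0.0858, 0.1458]
eef_rot: [-3.139, -0.001, 1.536]
force: [-0.3, -0.2, 0.3]
grip_width: 0.0613
```

Request:
{"api": "step_arm", "payload": {
  "steps": [
    {"x":-0.02,"y":0.022,"z":0.0,"ax":0.0,"ay":0.0,"az":0.0,"claw":0.06},
    {"x":0.0,"y":0.0,"z":0.0,"ax":0.0,"ay":0.0,"az":0.0,"claw":0.06},
    {"x":0.0,"y":0.0,"z":0.0,"ax":0.0,"ay":0.0,"az":0.0,"claw":0.06}
  ]
}}

```text
time_s: 6.17
ee_pos: [0.5517, -0.1124, 0.14]
eef_rot: [-3.133, -0.001, 1.532]
force: [0.4, 0.3, 0.2]
grip_width: 0.0598
```

Request:
{"api": "step_arm", "payload": {
  "steps": [
    {"x":0.0015,"y":0.0033,"z":0.0,"ax":-0.5,"ay":0.0,"az":0.2,"claw":0.06},
    {"x":0.0,"y":0.0,"z":0.03,"ax":0.0,"ay":0.0,"az":0.0,"claw":0.06},
    {"x":0.0,"y":0.0,"z":0.03,"ax":0.0,"ay":0.0,"az":0.0,"claw":0.06},
    {"x":0.0,"y":0.0,"z":0.01,"ax":0.0,"ay":0.0,"az":0.0,"claw":0.06},
    {"x":0.0,"y":0.0,"z":0.0,"ax":0.0,"ay":0.0,"az":0.0,"claw":0.06}
  ]
}}

```text
time_s: 6.58
ee_pos: [0.5534, -0.1075, 0.0665]
eef_rot: [3.14, -0.002, 1.529]
force: [0.5, -0.7, -0.5]
grip_width: 0.0602
```

```bash
python3 - <<'E'
from h import *
p,d=shot('side','s3'); crop(np.clip(p*1.5,0,255).astype(np.uint8),250,380,120,260,5,'s3c')
o=ctrl.get_obs();print(o['ee_pos'],o['eef_rot'],o['force'])
E
```

```text
[ 0.55370191 -0.10757074  0.0674097 ] [ 3.13964003e+00 -1.72701080e-03  1.52934530e+00] [-0.34078843 -0.14056566 -1.23538499]
```

View pics/s3c.png

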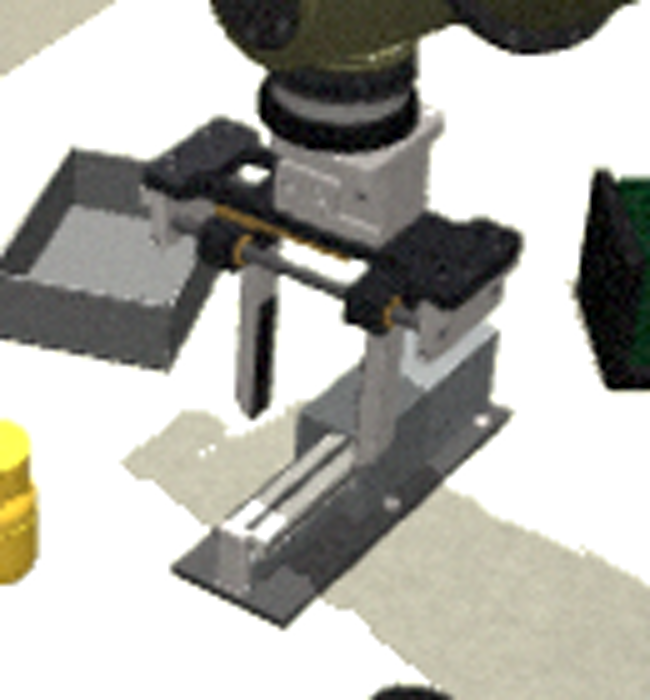

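The side view shows the open fingers straddling the rail near the cover mouth. The inner fingertips are at crop (255,415) and (370,460), and the rail lies between them.

Request:
{"api": "step_arm", "payload": {
  "steps": [
    {"x":-0.0025,"y":0.0015,"z":0.01,"ax":0.0,"ay":0.0,"az":0.0,"claw":0.06},
    {"x":0.0,"y":0.0,"z":0.02,"ax":0.0,"ay":0.0,"az":0.0,"claw":0.06},
    {"x":0.0,"y":0.0,"z":0.015,"ax":0.0,"ay":0.0,"az":0.0,"claw":0.06},
    {"x":0.0,"y":0.0,"z":0.005,"ax":0.0,"ay":0.0,"az":0.0,"claw":0.06},
    {"x":0.0,"y":0.0,"z":0.0,"ax":0.0,"ay":0.0,"az":0.0,"claw":0.06}
  ]
}}

```text
time_s: 7.05
ee_pos: [0.5587, -0.1101, 0.0212]
eef_rot: [3.13, 0.0, 1.531]
force: [0.2, 0.1, 0.3]
grip_width: 0.0602
```

Request:
{"api": "step_arm", "payload": {
  "steps": [
    {"x":0.0,"y":-0.0035,"z":0.005,"ax":0.6,"ay":0.0,"az":0.1,"claw":0.06},
    {"x":0.0,"y":0.0,"z":0.004,"ax":0.0,"ay":0.0,"az":0.0,"claw":0.06},
    {"x":0.0,"y":0.0,"z":0.0,"ax":0.0,"ay":0.0,"az":0.0,"claw":0.06}
  ]
}}

```text
time_s: 7.3
ee_pos: [0.5562, -0.1103, 0.0139]
eef_rot: [3.138, 0.001, 1.529]
force: [0.4, 0.4, 0.3]
grip_width: 0.0601
```

Request:
{"api": "step_arm", "payload": {
  "steps": [
    {"x":0.0,"y":-0.001,"z":0.001,"ax":0.0,"ay":0.0,"az":0.0,"claw":0.04},
    {"x":0.0,"y":0.0,"z":0.0,"ax":0.0,"ay":0.0,"az":0.0,"claw":0.03},
    {"x":0.0,"y":0.0,"z":0.0,"ax":0.0,"ay":0.0,"az":0.0,"claw":0.03},
    {"x":0.0,"y":0.0,"z":0.0,"ax":0.0,"ay":0.0,"az":0.0,"claw":0.03},
    {"x":0.0,"y":0.0,"z":0.0,"ax":0.0,"ay":0.0,"az":0.0,"claw":0.03}
  ],
  "grip_force": 10
}}

```text
time_s: 7.72
ee_pos: [0.556, -0.1105, 0.0145]
eef_rot: [3.136, 0.002, 1.529]
force: [-0.5, -0.5, 0.3]
grip_width: 0.0312
```

Request:
{"api": "step_arm", "payload": {
  "steps": [
    {"x":0.0,"y":0.0,"z":0.001,"ax":0.0,"ay":0.1,"az":0.0,"claw":0.02},
    {"x":0.0,"y":0.0,"z":0.0,"ax":0.0,"ay":0.0,"az":0.0,"claw":0.02},
    {"x":0.0,"y":0.0,"z":0.0,"ax":0.0,"ay":0.0,"az":0.0,"claw":0.02},
    {"x":0.0,"y":0.0,"z":0.0,"ax":0.0,"ay":0.0,"az":0.0,"claw":0.02}
  ],
  "grip_force": 10
}}

```text
time_s: 8.05
ee_pos: [0.556, -0.1105, 0.0136]
eef_rot: [3.135, -0.0, 1.529]
force: [-0.6, 0.5, 1.0]
grip_width: 0.0241
```

Request:
{"api": "step_arm", "payload": {
  "steps": [
    {"x":0.0,"y":0.0,"z":0.0,"ax":0.0,"ay":0.0,"az":0.0,"claw":0.02},
    {"x":0.0,"y":0.0,"z":0.0,"ax":0.0,"ay":0.0,"az":0.0,"claw":0.02},
    {"x":0.0,"y":0.0,"z":-0.005,"ax":0.0,"ay":1.5,"az":0.0,"claw":0.02},
    {"x":0.0,"y":0.0,"z":-0.004,"ax":0.0,"ay":1.5,"az":0.0,"claw":0.02},
    {"x":0.0,"y":0.0,"z":0.0,"ax":0.0,"ay":0.0,"az":0.0,"claw":0.02}
  ],
  "grip_force": 50
}}

```text
time_s: 8.47
ee_pos: [0.5555, -0.1101, 0.0222]
eef_rot: [3.137, -0.055, 1.53]
force: [-0.5, -0.8, -2.1]
grip_width: 0.0237
```

Request:
{"api": "step_arm", "payload": {
  "steps": [
    {"x":0.0,"y":0.0,"z":-0.004,"ax":0.0,"ay":1.6,"az":0.0,"claw":0.02},
    {"x":0.0,"y":0.0,"z":-0.004,"ax":0.0,"ay":1.6,"az":0.0,"claw":0.02},
    {"x":0.0,"y":0.0,"z":0.0,"ax":0.0,"ay":0.0,"az":0.0,"claw":0.02},
    {"x":0.0,"y":0.0,"z":0.0,"ax":0.0,"ay":0.0,"az":0.0,"claw":0.02}
  ]
}}

```text
time_s: 8.8
ee_pos: [0.5549, -0.1106, 0.0292]
eef_rot: [3.138, -0.11, 1.53]
force: [0.6, -0.7, -0.9]
grip_width: 0.0237
```

```bash
python3 - <<'E'
from h import *
p,d=shot('side','s4'); crop(np.clip(p*1.3,0,255).astype(np.uint8),270,360,170,250,8,'s4c')
o=ctrl.get_obs();print(o['ee_pos'],o['eef_rot'],o['force'],o['moment'])
E
```

```text
[ 0.55493284 -0.11052244  0.02923095] [ 3.13816947 -0.10968131  1.52990725] [-0.32637833  0.58949417 -1.35506358] [-0.24081276 -0.08759498 -0.01651977]
```

View pics/s4c.png

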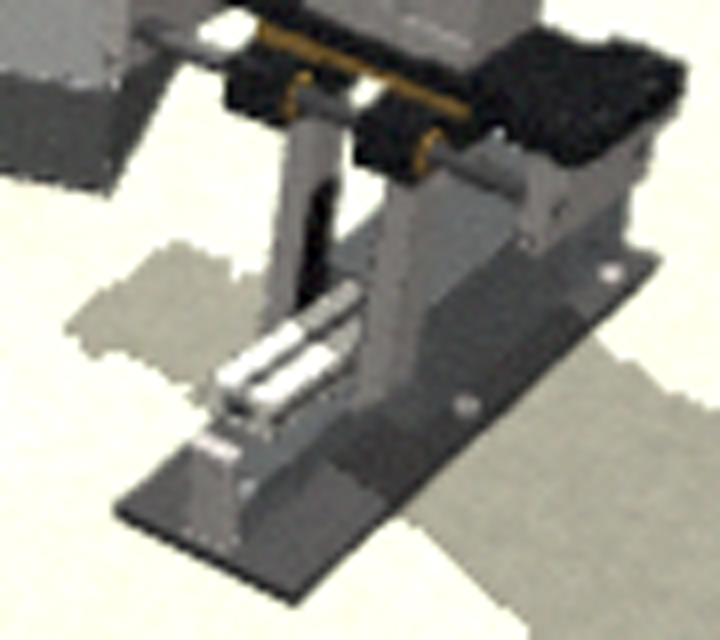

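```bash
cat > pl.py <<'E'
from h import *
O=np.array([.5542,-.1330,0]);D=np.array([.0416,.9991,0])  # out dir
N=np.array([D[1],-D[0],0])
def onplane(c,u,v,off=0):
    r=c.ray(u,v);t=((O-c.o)@N+off)/(r@N);P=c.o+r*t
    return -(P-O)@D,P[2]  # holder x, z
E
python3 - <<'E'
from pl import *
S=Cam('side');b=np.load('s4.npz')
f=lambda x,y:((x+.5)/8-.5+270,(y+.5)/8-.5+170)
print('lip top',onplane(S,*f(215,443)))
for q in[(236,396),(240,405),(240,415)]: print(q,onplane(S,*f(*q)))
crop(np.clip(b['p']*1.3,0,255).astype(np.uint8),288,328,200,235,18,'s4d')
E
```

```text
lip top (np.float64(-0.08944301174570404), np.float64(0.046033396461873766))
(236, 396) (np.float64(-0.07908554422467663), np.float64(0.0582240104411037))
(240, 405) (np.float64(-0.07646333788887091), np.float64(0.05300638636780952))
(240, 415) (np.float64(-0.07609845866248253), np.float64(0.048781632804148156))
```

View pics/s4d.png

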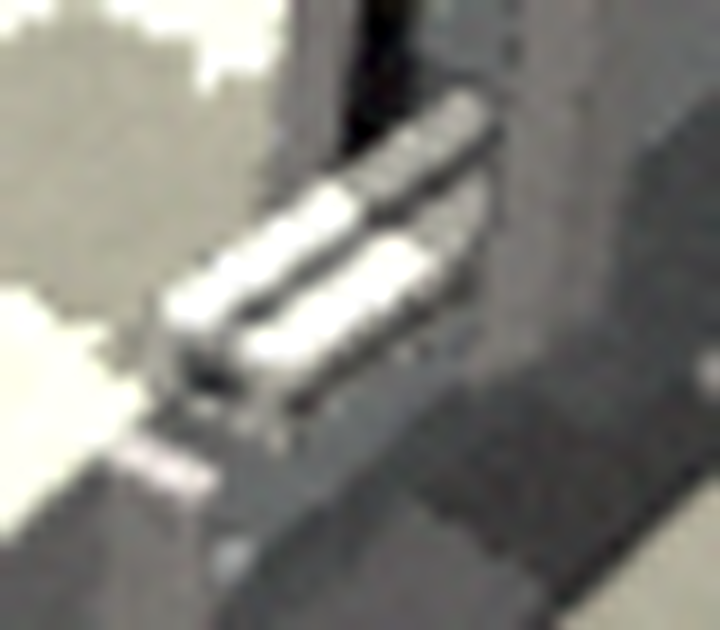

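```bash
python3 - <<'E'
from pl import *
S=Cam('side')
a=np.load('s3.npz')['p'];b=np.load('s4.npz')['p']
A=np.clip(a[195:240,286:331]*1.4,0,255).astype(np.uint8);B=np.clip(b[195:240,286:331]*1.4,0,255).astype(np.uint8)
im=np.hstack([A,B]);cv2.imwrite('pics/cmp.png',cv2.resize(im[:,:,::-1],None,fx=8.5,fy=8.5,interpolation=cv2.INTER_NEAREST))
W=lambda x,z,y=0:O-D*x+N*y+np.array([0,0,z])
for nm,P in [('rest top fr L',W(-.079,.038,.012)),('rest top fr R',W(-.079,.038,-.012)),('tilt L',W(-.0785,.060,.012)),('tilt R',W(-.0785,.060,-.012)),('tilt bot R',W(-.077,.046,-.012)),('lipL',W(-.090,.045,.008)),('lipR',W(-.09,.045,-.008)),('lip back R',W(-.082,.045,-.008))]:
    u,v=S.proj(P);print(nm,(u-286+.5)*8.5,(v-195+.5)*8.5)
E
```

```text
rest top fr L 78.88233496628817 246.36152921427134
rest top fr R 145.63953061167157 278.3687180738494
tilt L 83.14045478913482 187.19662382642716
tilt R 150.6330338396401 219.0085375835157
tilt bot R 150.9672025061205 253.85158619687988
lipL 69.4000118075644 251.66141172505286
lipR 114.17916122200174 273.1896583963595
lip back R 129.82555704075796 259.59107859742846
```

View pics/cmp.png

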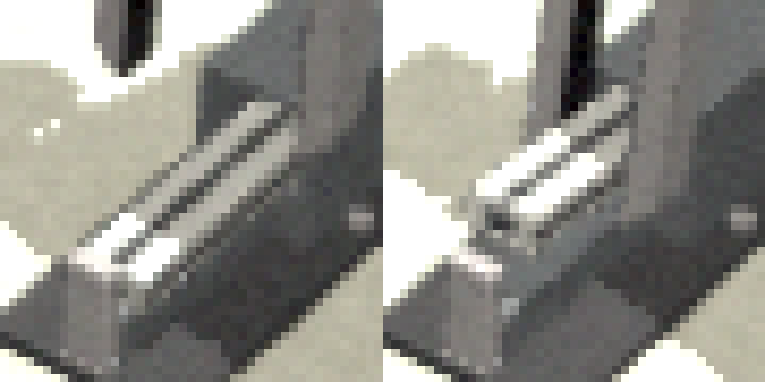

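Request:
{"api": "step_arm", "payload": {
  "steps": [
    {"x":0.0,"y":0.0,"z":-0.0012,"ax":0.2,"ay":0.4,"az":0.0,"claw":0.02},
    {"x":0.0,"y":0.0,"z":0.0,"ax":0.0,"ay":0.0,"az":0.0,"claw":0.02}
  ]
}}

```text
time_s: 9.02
ee_pos: [0.5547, -0.1103, 0.03]
eef_rot: [-3.141, -0.116, 1.53]
force: [1.1, -1.1, -0.9]
grip_width: 0.0233
```

```bash
cat > chk.py <<'E'
from pl import *
o=ctrl.get_obs();R=Ro.from_euler('xyz',o['eef_rot']).as_matrix();p=o['ee_pos']
G=-.0205; tail_off=.1435
x=-(p-O)@D; lat=(p-O)@N; t=np.arctan2(R[2,0],R[:,0]@D)
b=p-R[:,2]*.0104  # underside point at grasp
h=lambda X:b[2]+( -X-(b-O)@D)*np.tan(t)
tail=b-R[:,0]*tail_off
print('x %.1f lat %.1f th %.4f yawerr %.4f roll %.4f'%(x*1e3,lat*1e3,t,R[:,0]@N,R[2,1]))
print('lip margin %.2f'%(1e3*(h(-.082)-.045)),'roof margin %.2f'%(1e3*(.054-h(0)-.014/np.cos(t))),'tail x %.1f z-floor %.2f lat %.1f'%(-(tail-O)@D*1e3,(tail[2]-.024)*1e3,(tail-O)@N*1e3),'F',o['force'].round(1),'t',o['time_s'])
E
python3 chk.py
```

```text
x -22.7 lat -0.4 th 0.1156 yawerr -0.0012 roll -0.0010
lip margin 2.39 roof margin 2.04 tail x 121.1 z-floor -0.19 lat -0.2 F [ 1.1 -1.1 -0.9] t 9.0167
```

Now drawing it out along the rail's axis, in small steps with a check after each.

Request:
{"api": "step_arm", "payload": {
  "steps": [
    {"x":0.006,"y":0.0,"z":-0.0003,"ax":0.0,"ay":0.0,"az":0.0,"claw":0.02},
    {"x":0.006,"y":0.0,"z":0.0,"ax":0.0,"ay":0.0,"az":0.0,"claw":0.02},
    {"x":0.006,"y":0.0,"z":0.0,"ax":0.0,"ay":0.0,"az":0.0,"claw":0.02}
  ]
}}

```text
time_s: 9.27
ee_pos: [0.5551, -0.0916, 0.0319]
eef_rot: [-3.139, -0.115, 1.529]
force: [-0.2, -1.1, -1.7]
grip_width: 0.0235
```

```bash
python3 chk.py
```

```text
x -41.4 lat -0.8 th 0.1149 yawerr -0.0001 roll -0.0022
lip margin 2.02 roof margin 2.35 tail x 102.3 z-floor 1.75 lat -0.8 F [-0.2 -1.1 -1.7] t 9.2667
```

Request:
{"api": "step_arm", "payload": {
  "steps": [
    {"x":0.008,"y":0.0,"z":-0.0002,"ax":0.1,"ay":0.1,"az":0.0,"claw":0.02},
    {"x":0.008,"y":0.0,"z":0.0,"ax":0.0,"ay":0.0,"az":0.0,"claw":0.02},
    {"x":0.008,"y":0.0,"z":-0.0002,"ax":0.0,"ay":0.0,"az":0.0,"claw":0.02},
    {"x":0.008,"y":0.0,"z":0.0,"ax":0.0,"ay":0.0,"az":0.0,"claw":0.02}
  ]
}}

```text
time_s: 9.6
ee_pos: [0.5563, -0.0557, 0.0363]
eef_rot: [-3.137, -0.117, 1.53]
force: [-0.3, -0.4, -1.8]
grip_width: 0.0238
```

```bash
python3 chk.py
```

```text
x -77.3 lat -1.1 th 0.1168 yawerr -0.0008 roll -0.0046
lip margin 2.30 roof margin 2.23 tail x 66.4 z-floor 5.88 lat -0.9 F [-0.3 -0.4 -1.8] t 9.6
```

Request:
{"api": "step_arm", "payload": {
  "steps": [
    {"x":0.009,"y":0.0008,"z":-0.0002,"ax":-0.2,"ay":0.0,"az":0.0,"claw":0.02},
    {"x":0.009,"y":0.0,"z":0.0,"ax":0.0,"ay":0.0,"az":0.0,"claw":0.02},
    {"x":0.009,"y":0.0,"z":-0.0002,"ax":0.0,"ay":0.0,"az":0.0,"claw":0.02},
    {"x":0.009,"y":0.0,"z":0.0,"ax":0.0,"ay":0.0,"az":0.0,"claw":0.02}
  ]
}}

```text
time_s: 9.93
ee_pos: [0.5588, -0.0157, 0.0415]
eef_rot: [-3.141, -0.117, 1.531]
force: [0.2, 0.2, -2.2]
grip_width: 0.0234
```

```bash
python3 chk.py; python3 - <<'E'
from h import *
p,d=shot('side','s5'); crop(np.clip(p*1.3,0,255).astype(np.uint8),250,370,150,260,6,'s5c')
E
```

```text
x -117.4 lat -0.3 th 0.1169 yawerr -0.0015 roll -0.0004
lip margin 2.84 roof margin 1.69 tail x 26.3 z-floor 11.12 lat -0.1 F [ 0.2  0.2 -2.2] t 9.9333
```

View pics/s5c.png

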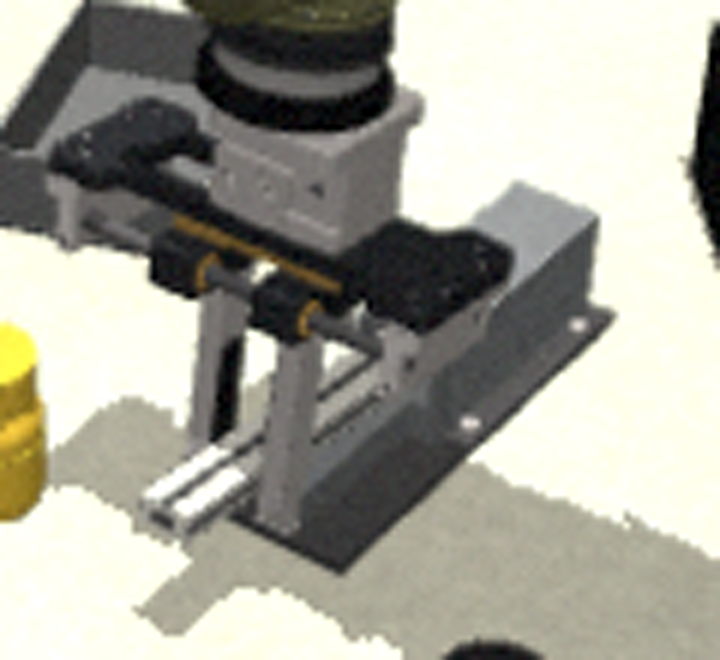

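The side view shows the rail gripped and aligned, its front end at crop (165,510), clear over the lip, and the tail still under the cover.

Request:
{"api": "step_arm", "payload": {
  "steps": [
    {"x":0.01,"y":0.0,"z":0.0003,"ax":0.0,"ay":0.0,"az":0.0,"claw":0.02},
    {"x":0.012,"y":0.0,"z":0.0,"ax":0.0,"ay":0.0,"az":0.0,"claw":0.02},
    {"x":0.014,"y":0.0,"z":0.0,"ax":0.0,"ay":0.0,"az":0.0,"claw":0.02},
    {"x":0.014,"y":0.0,"z":0.0,"ax":0.0,"ay":0.0,"az":0.0,"claw":0.02}
  ]
}}

```text
time_s: 10.32
ee_pos: [0.5608, 0.0381, 0.0475]
eef_rot: [-3.141, -0.117, 1.53]
force: [0.5, -0.6, -2.4]
grip_width: 0.0234
```

```bash
python3 chk.py
```

```text
x -171.3 lat -0.5 th 0.1170 yawerr -0.0004 roll -0.0006
lip margin 2.46 roof margin 2.09 tail x -27.5 z-floor 17.05 lat -0.5 F [ 0.5 -0.6 -2.4] t 10.3167
```

Request:
{"api": "step_arm", "payload": {
  "steps": [
    {"x":0.02,"y":0.0,"z":-0.01,"ax":0.0,"ay":0.0,"az":0.0,"claw":0.02},
    {"x":0.03,"y":-0.002,"z":-0.01,"ax":0.0,"ay":0.0,"az":0.0,"claw":0.02},
    {"x":0.03,"y":-0.004,"z":-0.005,"ax":0.0,"ay":-1.5,"az":0.0,"claw":0.02},
    {"x":0.03,"y":-0.004,"z":0.0,"ax":0.0,"ay":-1.5,"az":0.0,"claw":0.02},
    {"x":0.03,"y":-0.005,"z":0.0,"ax":0.0,"ay":-1.5,"az":-0.2,"claw":0.02}
  ]
}}

```text
time_s: 10.73
ee_pos: [0.5511, 0.1807, 0.0882]
eef_rot: [-3.141, -0.037, 1.526]
force: [0.3, 0.6, -1.6]
grip_width: 0.0233
```

Request:
{"api": "step_arm", "payload": {
  "steps": [
    {"x":0.03,"y":-0.004,"z":0.0,"ax":0.0,"ay":-1.1,"az":-0.2,"claw":0.02},
    {"x":0.03,"y":-0.004,"z":0.0,"ax":0.0,"ay":-1.0,"az":-0.2,"claw":0.02},
    {"x":0.025,"y":-0.004,"z":0.0,"ax":0.0,"ay":0.0,"az":0.0,"claw":0.02},
    {"x":0.015,"y":-0.002,"z":0.0,"ax":0.0,"ay":0.0,"az":0.0,"claw":0.02},
    {"x":0.0,"y":0.0,"z":0.0,"ax":0.0,"ay":0.0,"az":0.0,"claw":0.02}
  ]
}}

```text
time_s: 11.15
ee_pos: [0.5371, 0.2961, 0.0915]
eef_rot: [3.138, 0.001, 1.539]
force: [0.8, 0.6, -2.5]
grip_width: 0.0236
```

```bash
cat > cr.py <<'E'
from h import *
C=np.array([.5397,.2770,0]);E=np.array([.0376,.9993,0]);NC=np.array([E[1],-E[0],0])
def rep():
    o=ctrl.get_obs();R=Ro.from_euler('xyz',o['eef_rot']).as_matrix();p=o['ee_pos']
    print('s %.1f lat %.1f z %.1f pitch %.4f yawerr %.4f roll %.4f'%((p-C)@E*1e3,(p-C)@NC*1e3,p[2]*1e3,R[2,0],R[:,0]@NC,R[2,1]),'grip',o['grip_width'].round(4),'F',o['force'].round(1),'M',o['moment'].round(2),'t',round(o['time_s'],2))
if __name__=='__main__': rep()
E
python3 cr.py;python3 - <<'E'
from h import *
p,d=shot('side','s6'); crop(np.clip(p*1.3,0,255).astype(np.uint8),150,310,200,310,5,'s6c')
p,d=shot('top','t6'); crop(np.clip(p*1.5,0,255).astype(np.uint8),130,290,170,290,5,'t6c')
E
```

```text
Traceback (most recent call last):
  File "cr.py", line 6, in <module>
    if __name__=='__main__': rep()
                             ~~~^^
  File "cr.py", line 5, in rep
    print('s %.1f lat %.1f z %.1f pitch %.4f yawerr %.4f roll %.4f'%((p-C)@E*1e3,(p-C)@NC*1e3,p[2]*1e3,R[2,0],R[:,0]@NC,R[2,1]),'grip',o['grip_width'].round(4),'F',o['force'].round(1),'M',o['moment'].round(2),'t',round(o['time_s'],2))
                                                                                                                                       ^^^^^^^^^^^^^^^^^^^^^
AttributeError: 'float' object has no attribute 'round'
```

View pics/s6c.png

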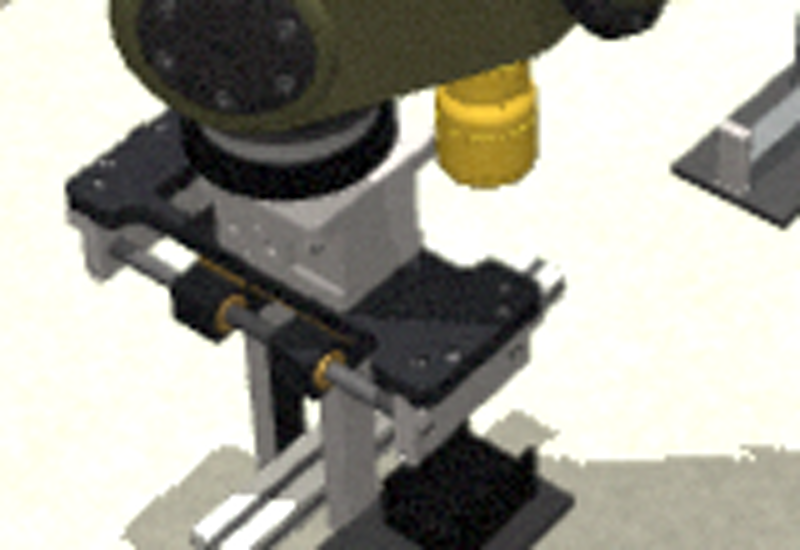

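View pics/t6c.png

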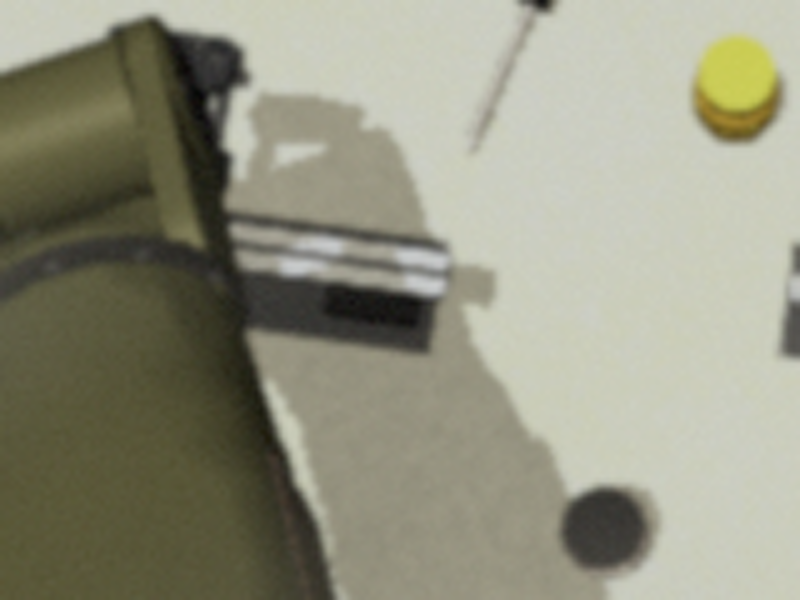

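The top view shows the rail, tail end at crop (448,270), parallel to the cradle and above it. The side view shows the front at crop (220,530) past the far trough. I'll check the tail position.

```bash
sed -i "s/o\['grip_width'\].round(4)/round(o['grip_width'],4)/" cr.py; python3 cr.py; python3 - <<'E'
from cr import *
T=Cam('top')
for q in[(448,270),(448,244),(443,297)]:
    P=T.onz((q[0]+.5)/5-.5+130,(q[1]+.5)/5-.5+170,.114);print(P,(P-C)@E,(P-C)@NC)
E
```

```text
s 16.3 lat -2.7 z 91.3 pitch -0.0017 yawerr -0.0049 roll 0.0030 grip 0.0236 F [ 0.4 -0.3 -2. ] M [ 0.06 -0.08  0.  ] t 11.25
[0.53551021 0.1504253  0.114     ] -0.1266436320394189 0.00057235034779174
[0.55019765 0.15235477 0.114     ] -0.1241632672942591 0.015176966656322562
[0.52004124 0.15120458 0.114     ] -0.12644652856092542 -0.014915086824042608
```

Request:
{"api": "step_arm", "payload": {
  "steps": [
    {"x":0.0037,"y":0.0017,"z":0.01,"ax":0.0,"ay":0.0,"az":0.3,"claw":0.02},
    {"x":0.0,"y":0.0,"z":0.018,"ax":0.0,"ay":0.0,"az":0.0,"claw":0.02},
    {"x":0.0,"y":0.0,"z":0.014,"ax":0.0,"ay":0.0,"az":0.0,"claw":0.02},
    {"x":0.0,"y":0.0,"z":0.006,"ax":0.0,"ay":0.0,"az":0.0,"claw":0.02},
    {"x":0.0,"y":0.0,"z":0.0,"ax":0.0,"ay":0.0,"az":0.0,"claw":0.02}
  ]
}}

```text
time_s: 11.67
ee_pos: [0.5411, 0.2934, 0.04]
eef_rot: [3.138, 0.002, 1.526]
force: [-0.5, 0.5, -2.1]
grip_width: 0.0238
```

```bash
python3 cr.py; python3 - <<'E'
from h import *
p,d=shot('side','s7'); crop(np.clip(p*1.5,0,255).astype(np.uint8),160,290,240,360,6,'s7c')
E
```

```text
s 16.5 lat 0.8 z 40.0 pitch -0.0017 yawerr 0.0075 roll 0.0037 grip 0.0238 F [-0.5  0.5 -2.1] M [ 0.03 -0.07 -0.02] t 11.67
```

View pics/s7c.png

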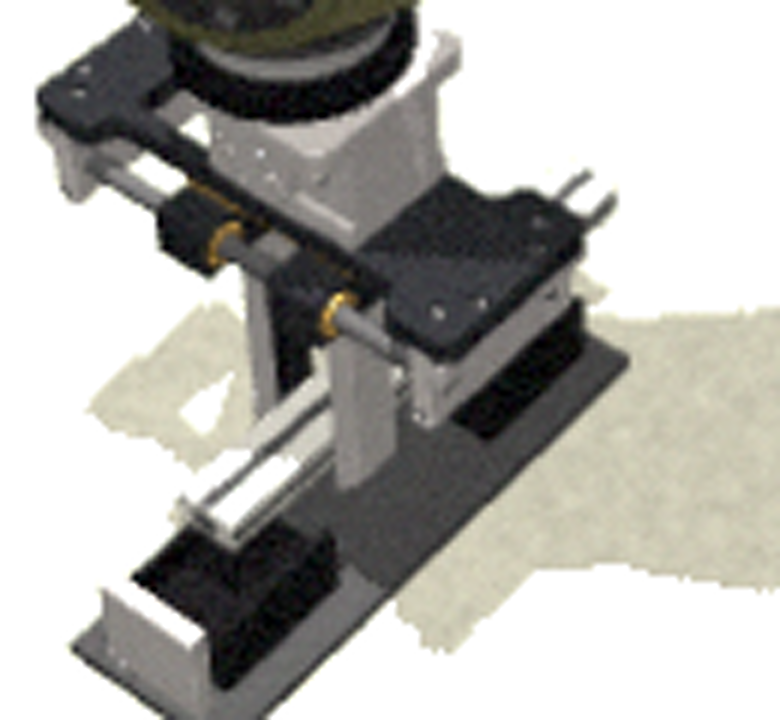

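The side view shows the rail above the cradle. Its front is at crop (210,520), just behind the near trough's inner end, and the fingers are over the gap.

Request:
{"api": "step_arm", "payload": {
  "steps": [
    {"x":0.0035,"y":-0.0018,"z":0.006,"ax":0.2,"ay":-0.1,"az":-0.4,"claw":0.02},
    {"x":0.0,"y":0.0,"z":0.006,"ax":0.0,"ay":0.0,"az":0.0,"claw":0.02},
    {"x":0.0,"y":0.0,"z":0.0,"ax":0.0,"ay":0.0,"az":0.0,"claw":0.02}
  ]
}}

```text
time_s: 11.97
ee_pos: [0.5406, 0.2968, 0.029]
eef_rot: [3.14, 0.003, 1.532]
force: [-0.5, -0.0, -2.0]
grip_width: 0.0235
```

```bash
python3 cr.py
```

```text
s 19.8 lat 0.2 z 29.0 pitch -0.0025 yawerr 0.0015 roll 0.0021 grip 0.0235 F [-0.5 -0.  -2. ] M [ 0.03 -0.12  0.01] t 11.97
```

Request:
{"api": "step_arm", "payload": {
  "steps": [
    {"x":0.0,"y":-0.0008,"z":0.005,"ax":0.1,"ay":0.15,"az":0.0,"claw":0.02},
    {"x":0.0,"y":0.0,"z":0.006,"ax":0.0,"ay":0.0,"az":0.0,"claw":0.02},
    {"x":0.0,"y":0.0,"z":0.0,"ax":0.0,"ay":0.0,"az":0.0,"claw":0.02}
  ]
}}

```text
time_s: 12.22
ee_pos: [0.5401, 0.2971, 0.0177]
eef_rot: [3.14, -0.001, 1.532]
force: [-0.1, 0.3, -2.2]
grip_width: 0.0235
```

```bash
python3 cr.py; python3 - <<'E'
from h import *
p,d=shot('side','s8'); crop(np.clip(p*1.5,0,255).astype(np.uint8),160,290,240,360,6,'s8c')
E
```

```text
s 20.1 lat -0.4 z 17.7 pitch 0.0011 yawerr 0.0014 roll 0.0013 grip 0.0235 F [-0.1  0.3 -2.2] M [ 0.07 -0.06 -0.01] t 12.22
```

View pics/s8c.png

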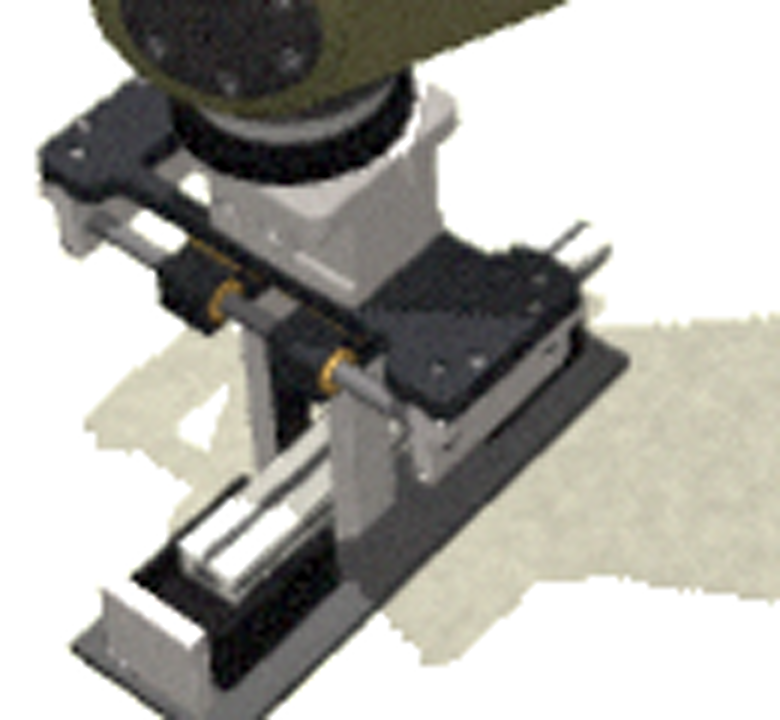

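The side view shows the rail front at crop (210,575), entering the near trough between both walls. I'll lower it the last few millimetres.

Request:
{"api": "step_arm", "payload": {
  "steps": [
    {"x":0.0,"y":0.0,"z":0.003,"ax":0.0,"ay":0.0,"az":0.0,"claw":0.02},
    {"x":0.0,"y":0.0,"z":0.002,"ax":0.0,"ay":0.0,"az":0.0,"claw":0.02},
    {"x":0.0,"y":0.0,"z":0.0,"ax":0.0,"ay":0.0,"az":0.0,"claw":0.02}
  ]
}}

```text
time_s: 12.52
ee_pos: [0.5405, 0.2973, 0.0131]
eef_rot: [3.139, -0.002, 1.532]
force: [0.4, 0.6, -0.7]
grip_width: 0.0236
```

```bash
python3 cr.py
```

```text
s 20.3 lat 0.0 z 13.1 pitch 0.0015 yawerr 0.0014 roll 0.0023 grip 0.0236 F [ 0.4  0.6 -0.7] M [ 0.04 -0.12 -0.03] t 12.52
```

Request:
{"api": "step_arm", "payload": {
  "steps": [
    {"x":0.0,"y":0.0,"z":0.0012,"ax":0.0,"ay":0.0,"az":0.0,"claw":0.02},
    {"x":0.0,"y":0.0,"z":0.0,"ax":0.0,"ay":0.0,"az":0.0,"claw":0.02}
  ]
}}

```text
time_s: 12.68
ee_pos: [0.5406, 0.2974, 0.0119]
eef_rot: [3.139, -0.002, 1.532]
force: [-0.6, 0.5, -0.6]
grip_width: 0.0237
```

```bash
python3 cr.py
```

```text
s 20.4 lat 0.1 z 11.9 pitch 0.0016 yawerr 0.0013 roll 0.0026 grip 0.0237 F [-0.6  0.5 -0.6] M [-0.04 -0.09 -0.04] t 12.68
```

Request:
{"api": "step_arm", "payload": {
  "steps": [
    {"x":0.0,"y":0.0,"z":0.0,"ax":0.0,"ay":0.0,"az":0.0,"claw":0.028},
    {"x":0.0,"y":0.0,"z":0.0,"ax":0.0,"ay":0.0,"az":0.0,"claw":0.04},
    {"x":0.0,"y":0.0,"z":0.0,"ax":0.0,"ay":0.0,"az":0.0,"claw":0.05},
    {"x":0.0,"y":0.0,"z":0.0,"ax":0.0,"ay":0.0,"az":0.0,"claw":0.05}
  ]
}}

```text
time_s: 13.02
ee_pos: [0.5412, 0.2976, 0.0129]
eef_rot: [3.137, -0.002, 1.532]
force: [0.6, -0.0, 0.6]
grip_width: 0.0449
```

```bash
python3 cr.py
```

```text
s 20.6 lat 0.8 z 12.9 pitch 0.0024 yawerr 0.0013 roll 0.0042 grip 0.0449 F [ 0.6 -0.   0.6] M [-0.04 -0.09 -0.04] t 13.02
```

Request:
{"api": "step_arm", "payload": {
  "steps": [
    {"x":-0.01,"y":-0.001,"z":0.0,"ax":0.2,"ay":-0.1,"az":0.0,"claw":0.05},
    {"x":-0.014,"y":0.0,"z":0.0,"ax":0.0,"ay":0.0,"az":0.0,"claw":0.05},
    {"x":-0.012,"y":0.0,"z":0.0,"ax":0.0,"ay":0.0,"az":0.0,"claw":0.05},
    {"x":-0.004,"y":0.0,"z":0.0,"ax":0.0,"ay":0.0,"az":0.0,"claw":0.05},
    {"x":0.0,"y":0.0,"z":0.0,"ax":0.0,"ay":0.0,"az":0.0,"claw":0.05}
  ]
}}

```text
time_s: 13.43
ee_pos: [0.5383, 0.2529, 0.0131]
eef_rot: [3.141, -0.0, 1.532]
force: [-0.5, 0.0, -0.0]
grip_width: 0.05
```

```bash
python3 cr.py; python3 - <<'E'
from h import *
p,d=shot('side','s9'); crop(np.clip(p*1.5,0,255).astype(np.uint8),160,290,240,360,6,'s9c')
E
```

```text
s -24.2 lat -0.5 z 13.1 pitch 0.0004 yawerr 0.0014 roll 0.0006 grip 0.05 F [-0.5  0.  -0. ] M [-0.11 -0.06  0.01] t 13.43
```

View pics/s9c.png

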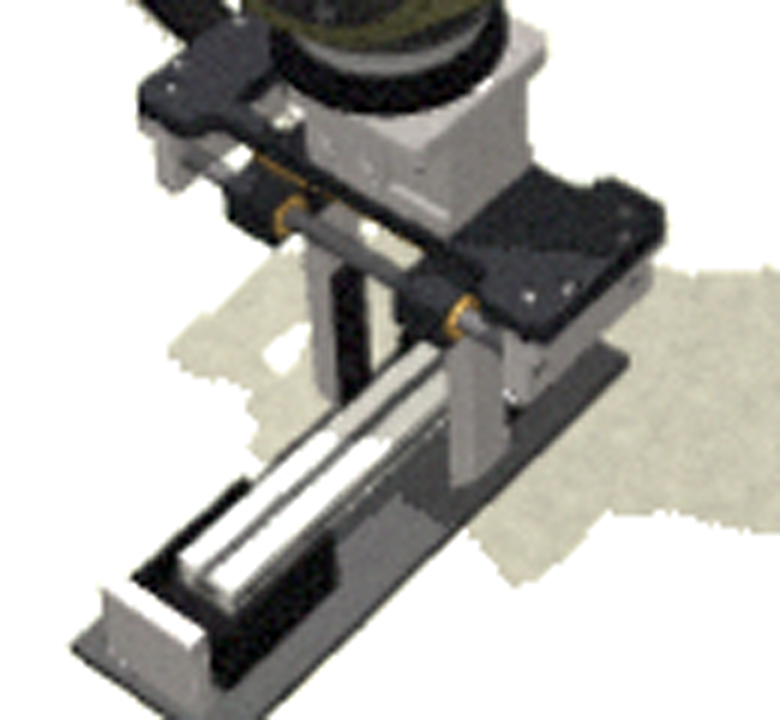

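The side view shows the rail lying in both troughs, its front at crop (210,585) about 23 mm short of the steel stop. I'll regrasp it at the middle and slide it.

Request:
{"api": "step_arm", "payload": {
  "steps": [
    {"x":0.0,"y":0.0,"z":0.0,"ax":0.0,"ay":0.0,"az":0.0,"claw":0.035},
    {"x":0.0,"y":0.0,"z":0.0,"ax":0.0,"ay":0.0,"az":0.0,"claw":0.02},
    {"x":0.0,"y":0.0,"z":0.0,"ax":0.0,"ay":0.0,"az":0.0,"claw":0.02},
    {"x":0.0,"y":0.0,"z":0.0,"ax":0.0,"ay":0.0,"az":0.0,"claw":0.02},
    {"x":0.0,"y":0.0,"z":0.0,"ax":0.0,"ay":0.0,"az":0.0,"claw":0.02}
  ],
  "grip_force": 12
}}

```text
time_s: 13.9
ee_pos: [0.5386, 0.2538, 0.0134]
eef_rot: [3.14, -0.001, 1.532]
force: [0.2, -1.9, -0.3]
grip_width: 0.0236
```

```bash
python3 cr.py
```

```text
s -23.2 lat -0.2 z 13.4 pitch 0.0008 yawerr 0.0011 roll 0.0013 grip 0.0236 F [ 0.2 -1.9 -0.3] M [-0.32 -0.08 -0.  ] t 13.9
```

Request:
{"api": "step_arm", "payload": {
  "steps": [
    {"x":0.005,"y":0.0,"z":0.0,"ax":0.0,"ay":0.0,"az":0.0,"claw":0.02},
    {"x":0.006,"y":0.0,"z":0.0,"ax":0.0,"ay":0.0,"az":0.0,"claw":0.02},
    {"x":0.005,"y":0.0,"z":0.0,"ax":0.0,"ay":0.0,"az":0.0,"claw":0.02},
    {"x":0.002,"y":0.0,"z":0.0,"ax":0.0,"ay":0.0,"az":0.0,"claw":0.02},
    {"x":0.0,"y":0.0,"z":0.0,"ax":0.0,"ay":0.0,"az":0.0,"claw":0.02}
  ]
}}

```text
time_s: 14.32
ee_pos: [0.5393, 0.2742, 0.0134]
eef_rot: [3.14, -0.0, 1.533]
force: [0.6, -2.8, 2.0]
grip_width: 0.0238
```

```bash
python3 cr.py
```

```text
s -2.8 lat -0.3 z 13.4 pitch 0.0002 yawerr 0.0003 roll 0.0013 grip 0.0238 F [ 0.6 -2.8  2. ] M [-0.72 -0.16 -0.04] t 14.32
```

Request:
{"api": "step_arm", "payload": {
  "steps": [
    {"x":0.002,"y":0.0,"z":0.0,"ax":0.0,"ay":0.0,"az":0.0,"claw":0.02},
    {"x":0.001,"y":0.0,"z":0.0,"ax":0.0,"ay":0.0,"az":0.0,"claw":0.02}
  ]
}}

```text
time_s: 14.48
ee_pos: [0.5394, 0.2752, 0.0133]
eef_rot: [3.141, 0.004, 1.533]
force: [-1.4, -9.5, 5.2]
grip_width: 0.0241
```

```bash
python3 cr.py
```

```text
s -1.8 lat -0.3 z 13.3 pitch -0.0041 yawerr -0.0002 roll 0.0002 grip 0.0241 F [-1.4 -9.5  5.2] M [-1.62  0.2  -0.07] t 14.48
```

```bash
python3 - <<'E'
from h import *
p,d=shot('side','s10'); crop(np.clip(p*1.5,0,255).astype(np.uint8),160,290,240,360,6,'s10c')
E
python3 cr.py
```

```text
s -1.8 lat -0.3 z 13.2 pitch -0.0041 yawerr -0.0001 roll 0.0001 grip 0.0238 F [-1.3 -8.6  4.7] M [-1.59  0.09 -0.13] t 14.53
```

View pics/s10c.png

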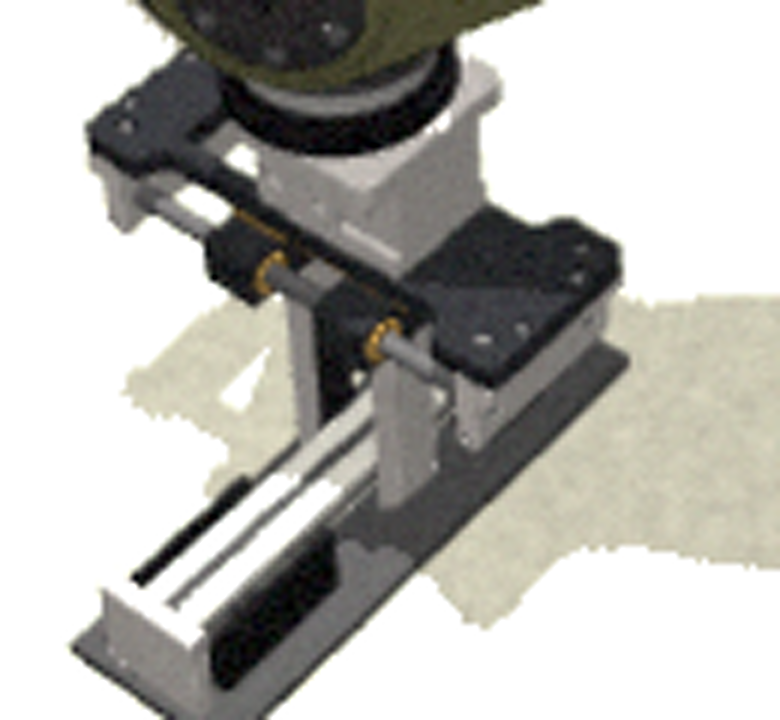

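The side view shows the rail's front end meeting the steel stop at crop (160,600), and an 8.6 N reaction confirms contact. I'll release it.

Request:
{"api": "step_arm", "payload": {
  "steps": [
    {"x":0.0,"y":0.0,"z":0.0,"ax":0.0,"ay":0.0,"az":0.0,"claw":0.03},
    {"x":0.0,"y":0.0,"z":0.0,"ax":0.0,"ay":0.0,"az":0.0,"claw":0.04},
    {"x":0.0,"y":0.0,"z":0.0,"ax":0.0,"ay":0.0,"az":0.0,"claw":0.055},
    {"x":0.0,"y":0.0,"z":0.0,"ax":0.0,"ay":0.0,"az":0.0,"claw":0.06},
    {"x":0.0,"y":0.0,"z":0.0,"ax":0.0,"ay":0.0,"az":0.0,"claw":0.06}
  ]
}}

```text
time_s: 14.95
ee_pos: [0.5392, 0.2756, 0.0131]
eef_rot: [-3.142, 0.004, 1.533]
force: [-0.5, 0.1, 0.6]
grip_width: 0.0533
```

```bash
python3 cr.py
```

```text
s -1.4 lat -0.4 z 13.1 pitch -0.0036 yawerr 0.0000 roll -0.0001 grip 0.0533 F [-0.5  0.1  0.6] M [ 0.   -0.05  0.02] t 14.95
```

Lifting straight up, then moving away so the cameras can see the cradle.

Request:
{"api": "step_arm", "payload": {
  "steps": [
    {"x":0.0,"y":0.0,"z":-0.01,"ax":0.0,"ay":0.0,"az":0.0,"claw":0.06},
    {"x":0.0,"y":0.0,"z":-0.03,"ax":0.0,"ay":0.0,"az":0.0,"claw":0.06},
    {"x":0.0,"y":0.0,"z":-0.04,"ax":0.0,"ay":0.0,"az":0.0,"claw":0.06},
    {"x":0.0,"y":0.0,"z":-0.04,"ax":0.0,"ay":0.0,"az":0.0,"claw":0.06},
    {"x":0.0,"y":0.0,"z":-0.04,"ax":0.0,"ay":0.0,"az":0.0,"claw":0.06}
  ]
}}

```text
time_s: 15.37
ee_pos: [0.5353, 0.2749, 0.172]
eef_rot: [-3.127, 0.01, 1.534]
force: [0.7, 1.0, -0.3]
grip_width: 0.06
```

Request:
{"api": "step_arm", "payload": {
  "steps": [
    {"x":-0.025,"y":-0.025,"z":-0.01,"ax":0.0,"ay":0.0,"az":0.0,"claw":0.06},
    {"x":-0.028,"y":-0.028,"z":0.0,"ax":0.0,"ay":0.0,"az":0.0,"claw":0.06},
    {"x":-0.028,"y":-0.028,"z":0.0,"ax":0.0,"ay":0.0,"az":0.0,"claw":0.06},
    {"x":-0.028,"y":-0.02,"z":0.0,"ax":0.0,"ay":0.0,"az":0.0,"claw":0.06},
    {"x":-0.028,"y":-0.02,"z":0.0,"ax":0.0,"ay":0.0,"az":0.0,"claw":0.06}
  ]
}}

```text
time_s: 15.78
ee_pos: [0.4105, 0.1435, 0.198]
eef_rot: [3.135, 0.0, 1.538]
force: [1.1, -0.9, 0.5]
grip_width: 0.0601
```

Request:
{"api": "step_arm", "payload": {
  "steps": [
    {"x":-0.035,"y":0.0,"z":0.0,"ax":0.0,"ay":0.0,"az":0.0,"claw":0.06},
    {"x":-0.035,"y":0.0,"z":0.0,"ax":0.0,"ay":0.0,"az":0.0,"claw":0.06},
    {"x":-0.035,"y":0.0,"z":0.0,"ax":0.0,"ay":0.0,"az":0.0,"claw":0.06},
    {"x":-0.035,"y":0.0,"z":0.0,"ax":0.0,"ay":0.0,"az":0.0,"claw":0.06},
    {"x":-0.02,"y":0.0,"z":0.0,"ax":0.0,"ay":0.0,"az":0.0,"claw":0.06}
  ]
}}

```text
time_s: 16.2
ee_pos: [0.4001, -0.0225, 0.2031]
eef_rot: [3.126, -0.0, 1.543]
force: [0.5, 0.7, 0.3]
grip_width: 0.0598
```

```bash
python3 cr.py; python3 - <<'E'
from h import *
p,d=shot('side','s11'); cv2.imwrite('pics/s11f.png',np.clip(p[:,:,::-1]*1.4,0,255).astype(np.uint8)); crop(np.clip(p*1.5,0,255).astype(np.uint8),160,280,260,370,6,'s11c')
p,d=shot('top','t11'); crop(np.clip(p*1.5,0,255).astype(np.uint8),130,450,120,320,2.5,'t11c'); crop(np.clip(p*1.5,0,255).astype(np.uint8),140,230,195,250,8,'t11d')
E
```

```text
s -304.6 lat -128.2 z 203.1 pitch 0.0002 yawerr -0.0094 roll 0.0154 grip 0.0598 F [0.5 0.7 0.3] M [-0.03 -0.13 -0.06] t 16.2
```

View pics/s11c.png

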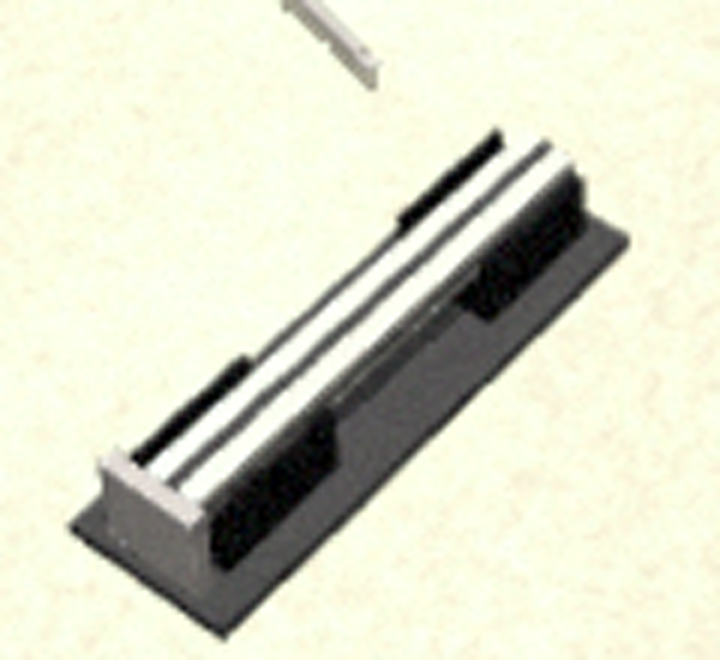

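View pics/t11d.png

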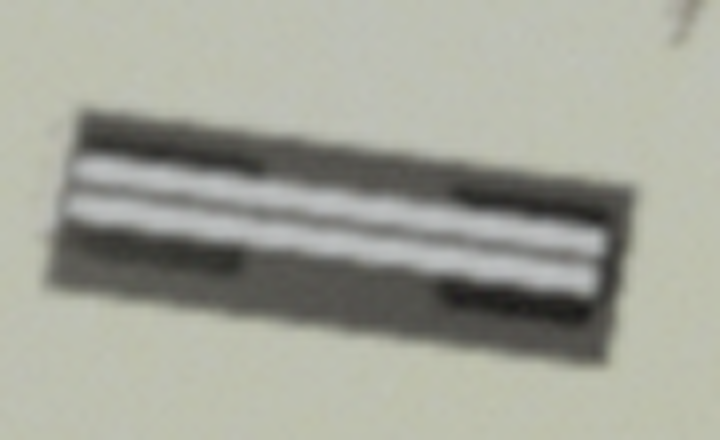

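View pics/s11f.png

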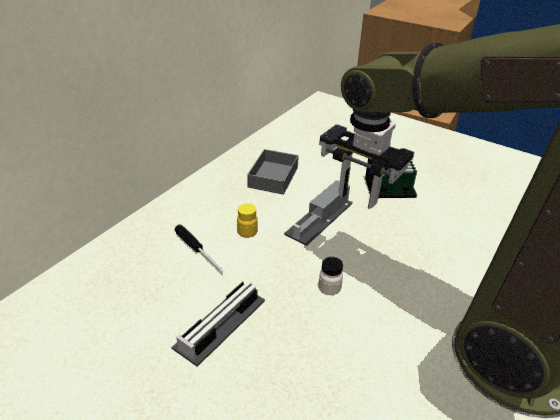

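The crops show the rail in both troughs. Its front is at the stop in side crop (165,490), and its tail is at top crop (603,258). The jar stands upright and the bystanders are where they were. Last numeric checks:

```bash
python3 - <<'E'
from cr import *
T=Cam('top');S=Cam('side')
for q in[(607,240),(600,282)]:
    P=T.onz((q[0]+.5)/8-.5+140,(q[1]+.5)/8-.5+195,.036);print('tail s,lat',(P-C)@E,(P-C)@NC)
for n,c in(('t11',T),('s11',S)):
    b=np.load(n+'.npz');X=c.cloud(b['d']);s=(X-C)@E;l=(X-C)@NC;m=(b['p'].min(-1)>70)&(abs(l)<.012)&(X[...,2]>.025)&(X[...,2]<.05)
    for a in(-.09,-.045,0,.045,.085):
        k=m&(abs(s-a)<.01);print(n,a,k.sum(),X[k][:,2].mean().round(4),l[k].mean().round(4))
a=np.load('side0.npz')['p'].astype(int);b=np.load('s11.npz')['p'].astype(int)
D=(abs(a-b).max(-1)>40)
for nm,(u0,u1,v0,v1) in dict(bin=(245,300,148,195),screw=(170,225,222,275),yellow=(234,262,202,240)).items(): print(nm,D[v0:v1,u0:u1].sum())
E
```

```text
tail s,lat -0.10487288880078217 0.008627973870200173
tail s,lat -0.1049815144291208 -0.007345781826116531
t11 -0.09 52 0.0369 -0.0004
t11 -0.045 51 0.0371 -0.0004
t11 0 56 0.0368 -0.0007
t11 0.045 53 0.0367 -0.0002
t11 0.085 55 0.0373 -0.0005
s11 -0.09 66 0.0348 -0.0006
s11 -0.045 67 0.0347 -0.0004
s11 0 78 0.0346 -0.001
s11 0.045 84 0.0345 -0.0011
s11 0.085 79 0.0347 -0.0009
bin 0
screw 0
yellow 0
```

```bash
python3 - <<'E'
from cr import *
from scipy.ndimage import map_coordinates as mc
T=Cam('top');S=Cam('side')
W=lambda s,l,z:C+E*s+NC*l+np.array([0,0,z])
def prof(cam,img,l,z,ss):
    g=cv2.cvtColor(img,cv2.COLOR_RGB2GRAY).astype(float)
    pts=[cam.proj(W(s,l,z)) for s in ss];return mc(g,[[v for u,v in pts],[u for u,v in pts]],order=1).round().astype(int)
t0=np.load('top0.npz')['p'];t1=np.load('t11.npz')['p']
ss=np.arange(.080,.126,.002)
print((ss*1e3).round())
for l in(.006,-.006): print('front',l,prof(T,t1,l,.036,ss)); print(' empty',prof(T,t0,l,.036,ss))
print('off rail',prof(T,t1,.015,.044,ss))
ss=np.arange(-.118,-.088,.002);print((ss*1e3).round())
for l in(.006,-.006): print('tail z36',prof(T,t1,l,.036,ss))
print('plate edge z6',prof(T,t1,.028,.006,ss),prof(T,t1,-.028,.006,ss))
print('side tail',prof(S,np.load('s11.npz')['p'],.006,.036,ss),prof(S,np.load('s11.npz')['p'],-.006,.036,ss))
ss=np.arange(.08,.126,.002);print('side front',prof(S,np.load('s11.npz')['p'],.006,.036,ss),prof(S,np.load('s11.npz')['p'],-.006,.036,ss));print('side plate',prof(S,np.load('s11.npz')['p'],-.03,.006,ss))
E
```

```text
[ 80.  82.  84.  86.  88.  90.  92.  94.  96.  98. 100. 102. 104. 106.
 108. 110. 112. 114. 116. 118. 120. 122. 124.]
front 0.006 [118 118 119 120 119 118 115 110 103  99 105 118 121 122 122 123 125 125
 126 126 126 126 126]
 empty [ 35  34  34  36  39  41  42  47  56  76  96 114 117 118 117 119 121 122
 122 122 121 122 122]
front -0.006 [123 122 122 122 121 120 118 112 101  99 104 116 121 123 123 123 124 126
 126 126 126 126 126]
 empty [ 38  38  40  41  42  45  46  49  57  75  95 111 117 119 118 119 121 121
 121 121 122 122 121]
off rail [ 47  45  44  44  47  50  56  70  87 106 117 122 122 123 125 125 125 125
 126 126 126 126 126]
[-118. -116. -114. -112. -110. -108. -106. -104. -102. -100.  -98.  -96.
  -94.  -92.  -90.]
tail z36 [121 113  96  75  52  50  61  83 102 115 119 120 119 117 117]
tail z36 [124 115  97  72  52  46  51  76  98 116 121 122 120 119 120]
plate edge z6 [126 125 123 120 107  90  68  58  54  53  51  49  47  47  47] [126 126 124 122 110  93  71  59  53  54  55  55  55  55  56]
side tail [169 170 170 169 169 168 168 168 169 171 170 168 170 170 169] [167 166 167 167 168 166 166 166 165 164 161 162 158 161 164]
side front [170 169 171 170 169 169 168 158 151 151 146 111  74  72  71  72  68  69
  55  56  57  55  44] [167 171 168 168 169 166 165 149 146 147 147 117  74  72  71  71  69  70
  71  69  70  55  39]
side plate [ 57  58  58  56  55  56  55  55  55  56  57  55  54  55  56  41  63 142
 167 166 167 166 165]
```

Everything reads flat and undisturbed, but the top view hints at a few mm of gap at the stop: the tail reads −103.5 where −100 is expected, and calibration is only good to about 2 mm. I'll settle it by pushing the tail with closed fingers and watching the force.

Request:
{"api": "step_arm", "payload": {
  "steps": [
    {"x":0.029,"y":0.022,"z":0.0,"ax":0.9,"ay":0.0,"az":0.5,"claw":0.0},
    {"x":0.029,"y":0.022,"z":0.0,"ax":0.0,"ay":0.0,"az":0.0,"claw":0.0},
    {"x":0.029,"y":0.022,"z":0.0,"ax":0.0,"ay":0.0,"az":0.0,"claw":0.0},
    {"x":0.029,"y":0.022,"z":0.0,"ax":0.0,"ay":0.0,"az":0.0,"claw":0.0},
    {"x":0.026,"y":0.02,"z":0.0,"ax":0.0,"ay":0.0,"az":0.0,"claw":0.0}
  ]
}}

```text
time_s: 16.72
ee_pos: [0.516, 0.1194, 0.2076]
eef_rot: [3.137, -0.001, 1.521]
force: [1.2, -0.8, 0.7]
grip_width: 0.0302
```

```bash
python3 cr.py
```

```text
s -158.4 lat -17.7 z 207.6 pitch 0.0006 yawerr 0.0118 roll 0.0045 grip 0.0302 F [ 1.2 -0.8  0.7] M [-0.07 -0.05  0.01] t 16.72
```

Request:
{"api": "step_arm", "payload": {
  "steps": [
    {"x":0.02,"y":0.017,"z":0.0,"ax":0.2,"ay":0.0,"az":-0.6,"claw":0.0},
    {"x":0.0,"y":0.0,"z":0.03,"ax":0.0,"ay":0.0,"az":0.0,"claw":0.0},
    {"x":0.0,"y":0.0,"z":0.04,"ax":0.0,"ay":0.0,"az":0.0,"claw":0.0},
    {"x":0.0,"y":0.0,"z":0.04,"ax":0.0,"ay":0.0,"az":0.0,"claw":0.0},
    {"x":0.0,"y":0.0,"z":0.02,"ax":0.0,"ay":0.0,"az":0.0,"claw":0.0}
  ]
}}

```text
time_s: 17.13
ee_pos: [0.5398, 0.1523, 0.0801]
eef_rot: [3.128, -0.005, 1.542]
force: [0.4, 0.6, -0.7]
grip_width: 0.0004
```

```bash
python3 cr.py
```

```text
s -124.7 lat 4.8 z 80.1 pitch 0.0052 yawerr -0.0084 roll 0.0135 grip 0.0004 F [ 0.4  0.6 -0.7] M [-0.04 -0.08  0.06] t 17.13
```

Request:
{"api": "step_arm", "payload": {
  "steps": [
    {"x":-0.005,"y":-0.005,"z":0.0,"ax":0.7,"ay":-0.3,"az":0.4,"claw":0.0},
    {"x":0.0,"y":0.0,"z":0.02,"ax":0.0,"ay":0.0,"az":0.0,"claw":0.0},
    {"x":0.0,"y":0.0,"z":0.02,"ax":0.0,"ay":0.0,"az":0.0,"claw":0.0},
    {"x":0.0,"y":0.0,"z":0.01,"ax":0.0,"ay":0.0,"az":0.0,"claw":0.0},
    {"x":0.0,"y":0.0,"z":0.0,"ax":0.0,"ay":0.0,"az":0.0,"claw":0.0}
  ]
}}

```text
time_s: 17.55
ee_pos: [0.532, 0.1502, 0.0295]
eef_rot: [-3.137, 0.001, 1.536]
force: [0.1, -0.3, -0.0]
grip_width: 0.0004
```

```bash
python3 cr.py
```

```text
s -127.0 lat -3.0 z 29.5 pitch -0.0015 yawerr -0.0027 roll -0.0046 grip 0.0004 F [ 0.1 -0.3 -0. ] M [ 0.   -0.12 -0.02] t 17.55
```

Request:
{"api": "step_arm", "payload": {
  "steps": [
    {"x":0.005,"y":0.0023,"z":0.002,"ax":-0.2,"ay":0.0,"az":0.1,"claw":0.0},
    {"x":0.005,"y":0.0,"z":0.0,"ax":0.0,"ay":0.0,"az":0.0,"claw":0.0},
    {"x":0.002,"y":0.0,"z":0.0,"ax":0.0,"ay":0.0,"az":0.0,"claw":0.0},
    {"x":0.0,"y":0.0,"z":0.0,"ax":0.0,"ay":0.0,"az":0.0,"claw":0.0}
  ]
}}

```text
time_s: 17.88
ee_pos: [0.5369, 0.1644, 0.0326]
eef_rot: [3.137, 0.0, 1.534]
force: [0.1, -0.2, -0.3]
grip_width: 0.0004
```

```bash
python3 cr.py
```

```text
s -112.6 lat 1.4 z 32.6 pitch -0.0000 yawerr -0.0004 roll 0.0044 grip 0.0004 F [ 0.1 -0.2 -0.3] M [-0.01 -0.07 -0.  ] t 17.88
```

Request:
{"api": "step_arm", "payload": {
  "steps": [
    {"x":0.0,"y":-0.0015,"z":0.006,"ax":0.2,"ay":0.0,"az":0.0,"claw":0.0},
    {"x":0.0,"y":0.0,"z":0.0,"ax":0.0,"ay":0.0,"az":0.0,"claw":0.0},
    {"x":0.0015,"y":0.0,"z":0.0,"ax":0.0,"ay":0.0,"az":0.0,"claw":0.0},
    {"x":0.001,"y":0.0,"z":0.0,"ax":0.0,"ay":0.0,"az":0.0,"claw":0.0}
  ]
}}

```text
time_s: 18.22
ee_pos: [0.5362, 0.1653, 0.0279]
eef_rot: [3.139, 0.003, 1.534]
force: [-1.1, -8.8, 0.5]
grip_width: 0.0005
```

```bash
python3 cr.py
```

```text
s -111.7 lat 0.7 z 27.9 pitch -0.0031 yawerr -0.0011 roll 0.0027 grip 0.0005 F [-1.1 -8.8  0.5] M [-1.76  0.14  0.  ] t 18.22
```

Request:
{"api": "step_arm", "payload": {
  "steps": [
    {"x":0.002,"y":0.0,"z":0.0,"ax":0.0,"ay":0.0,"az":0.0,"claw":0.0},
    {"x":0.002,"y":0.0,"z":0.0,"ax":0.0,"ay":0.0,"az":0.0,"claw":0.0}
  ]
}}

```text
time_s: 18.38
ee_pos: [0.5362, 0.1654, 0.028]
eef_rot: [3.141, 0.009, 1.534]
force: [-1.4, -16.4, 4.4]
grip_width: 0.0005
```

```bash
python3 cr.py
```

```text
s -111.6 lat 0.7 z 28.0 pitch -0.0094 yawerr -0.0007 roll 0.0010 grip 0.0005 F [ -1.4 -16.4   4.4] M [-3.27  0.18  0.04] t 18.38
```

Rigid: it moved 0.1 mm under 16 N, so the rail is hard against the stop. Backing off.

Request:
{"api": "step_arm", "payload": {
  "steps": [
    {"x":-0.006,"y":0.0,"z":0.0,"ax":0.0,"ay":0.0,"az":0.0,"claw":0.0},
    {"x":-0.012,"y":0.0,"z":0.0,"ax":0.0,"ay":0.5,"az":0.0,"claw":0.0},
    {"x":-0.015,"y":0.0,"z":-0.01,"ax":0.0,"ay":0.0,"az":0.0,"claw":0.0},
    {"x":0.0,"y":0.0,"z":-0.04,"ax":0.0,"ay":0.0,"az":0.0,"claw":0.0},
    {"x":0.0,"y":0.0,"z":-0.04,"ax":0.0,"ay":0.0,"az":0.0,"claw":0.0}
  ]
}}

```text
time_s: 18.8
ee_pos: [0.5309, 0.129, 0.113]
eef_rot: [-3.128, 0.004, 1.533]
force: [0.5, -0.8, 0.4]
grip_width: 0.0007
```

Request:
{"api": "step_arm", "payload": {
  "steps": [
    {"x":-0.02,"y":-0.02,"z":-0.04,"ax":0.0,"ay":0.0,"az":0.0,"claw":0.0},
    {"x":-0.028,"y":-0.028,"z":0.0,"ax":0.0,"ay":0.0,"az":0.0,"claw":0.0},
    {"x":-0.028,"y":-0.028,"z":0.0,"ax":0.0,"ay":0.0,"az":0.0,"claw":0.0},
    {"x":-0.02,"y":-0.02,"z":0.0,"ax":0.0,"ay":0.0,"az":0.0,"claw":0.0},
    {"x":0.0,"y":0.0,"z":0.0,"ax":0.0,"ay":0.0,"az":0.0,"claw":0.0}
  ]
}}

```text
time_s: 19.22
ee_pos: [0.4344, 0.0371, 0.1568]
eef_rot: [3.141, 0.001, 1.534]
force: [0.3, 0.8, -0.4]
grip_width: 0.0002
```

```bash
python3 cr.py; python3 - <<'E'
from cr import *
p,d=shot('side','s12'); cv2.imwrite('pics/s12f.png',np.clip(p[:,:,::-1]*1.4,0,255).astype(np.uint8))
p,d=shot('top','t12'); cv2.imwrite('pics/t12f.png',np.clip(p[:,:,::-1]*1.4,0,255).astype(np.uint8))
T=Cam('top');X=T.cloud(d);s=(X-C)@E;l=(X-C)@NC;m=(p.min(-1)>70)&(abs(l)<.012)&(X[...,2]>.025)&(X[...,2]<.05)
for a in(-.09,0,.085):
    k=m&(abs(s-a)<.01);print(a,X[k][:,2].mean().round(4),l[k].mean().round(4))
a=np.load('top0.npz')['p'].astype(int);D=abs(a-p).max(-1)>30
print('rack',D[240:305,375:435].sum(),'bin',D[145:195,328:392].sum(),'screw',D[140:200,220:255].sum())
E
```

```text
s -243.6 lat -96.3 z 156.8 pitch -0.0013 yawerr -0.0009 roll 0.0002 grip 0.0002 F [ 0.3  0.8 -0.4] M [-0.02 -0.09  0.03] t 19.22
-0.09 0.0375 -0.0003
0 0.0378 -0.0004
0.085 0.0378 -0.0002
rack 0 bin 0 screw 0
```

View pics/s12f.png

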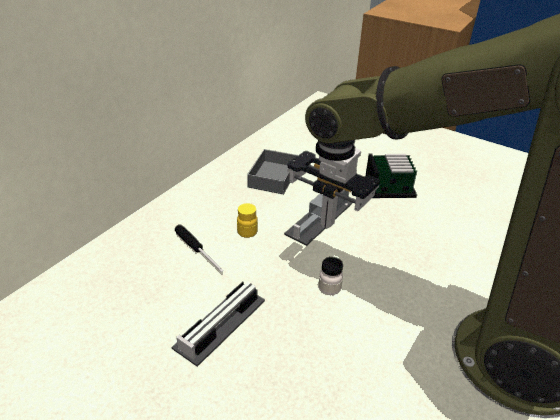

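The rail lies flat in the cradle at about (220,320), the jar is upright at (331,275), the rack, bin and screwdriver are unchanged, and the gripper is clear in the air.

```bash
python3 -c "
from station import ticket
print(ticket.hand_in())"
```

```text
the job is handed in; nothing more can be done
None
```

The job is done and handed in at about 19.3 s of the 61 s allowed; no verdict was reported.

- **Jar:** I set it upright on the table, about 155 mm to the robot's side of the rail's path.
- **Rail out of the holder:** I tilted the rail about 0.117 rad on its tail. I then drew it out along its own axis, with about 2 mm of calculated clearance at both the lip and the roof. Wrist force stayed at or below about 3 N, so there was no sign of it being forced.
- **Rail in the cradle:** I laid it in both troughs, regrasped it at the middle, slid it to the end stop and let go.

**Last checks:**
- **Flatness:** the rail's top is level to within about 0.5 mm along its length, and within 1 mm of the cradle's centre line.
- **Bystanders:** the board rack, bin and screwdriver show no change in the pictures.
- **Robot:** the gripper is clear of everything.

**One disagreement:** the pictures put the rail's tail 3 to 5 mm further from the stop than expected. I pushed the tail with closed fingers, and it moved only 0.1 mm under 16 N. I therefore take the rail to be hard against the stop and the difference to be calibration and edge-blur error.

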